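# Build up the tiered sorting tower

## Robot

A 6-joint arm with a two-finger parallel gripper is mounted at the origin on a cart in front of the work surface, level with it; the furniture and walls round the work are solid. World frame = base frame: x ahead of the robot, y to its left, z up, the work surface at z = 0. Lengths are in m, angles in rad, forces in N, time in s.
With the tool pointing down it reaches from about 0.35 to 0.85 m from the base axis. Payload 8.1 kg.
Tool frame: the origin (TCP) lies on the front face of the gripper's body, between the roots of the fingers; the fingertips stand 84 mm ahead of it and the grasp point (between the pads) lies ahead of it (manip.grasp_offset is the z of the grasp point in the tool frame, in m); z points along the fingers, x is the direction in which the jaws open and shut, and the axes are right-handed (so a half turn about z gives the same grasp; the last joint's range is limited). The gripper opens to 93 mm and grips with 3 to 60 N. Pads are 15 mm wide; open, the fingers measure 128 mm over their backs; the gripper's body (75 mm by 188 mm) begins 65 mm behind the grasp point.
Start: joints at [1.075, 0.13, 1.488, -0, 1.523, -0.085], TCP at [0.24, 0.55, 0.303] pointing down, gripper open.
Joint ranges: [-2.96, 2.96], [-0.89, 2.26], [0.02, 2.5], [-1.34, 4.48], [0, 2.73], [-2.66, 2.66]. Speed limits (rad/s): [2.39, 2.39, 2.79, 3.14, 3.14, 3.14].

## Interface

Orientations are given as a unit quaternion [x, y, z, w].
In Python, from rig import manip gives the robot as it stands.
- The arm moves only by the tool arm_command, never from a script. Its arguments are lists of equal length, an entry for each row: "linear": the shift along the tool's x, y, z in m, a list of three; "twist": the turn, a rotation vector about the tool's x, y, z in degrees, a list of three; "claw": the opening, from 0 (shut) to 1 (fully open). A call has 1 to 12 rows; each row shifts and turns the commanded pose from where the row before left it, along the tool's axes as they then stand; what a row does not reach is not made up. A row lasts 1/12 s, in which the tool goes at most 41.7 mm and 7.16 degrees, less where a joint would pass 70% of its speed; a pose out of reach is approached as far as the arm can. A call with a gripper value outside its range is refused whole. The fingers move at their own pace and stop on an object; "newtons" is the grip in N (left out, the last holds). Time passes only in rows, so rows that do not move let the fingers close. It gives the time, the measured TCP pose, the force and the opening at its end, in the units of the state.
- manip.read_state(): the state, without advancing time (a new reading comes with each control period).
- manip.grab_frame(name): name is "scene" or "top"; returns the picture (420x560x3 uint8, red, green, blue); there is no depth.
- manip.calibration(name): a dict with "K" (3x3 intrinsics, pixels), "origin" and "attitude" of the camera in the world. Camera axes: x right, y down, z forward; pixel columns grow to the right and rows downward; lengths in m; the calibration is good to about 2 mm. A picture is of the moment at which its call begins. calibration takes no time and is no camera call.
- manip.finish_job(): hands the job in, once; it reports no verdict.
The state is a dict: "time": time; "joints": joint angles; "qd": joint speeds; "joint_torque": joint torques, N m; "eef_pos": TCP position; "eef_rot": TCP orientation; "force": force on the tool from outside, world axes, zero at the start; "wrist_torque": the same for the moment, N m; "opening": finger opening in m.
Only numpy, scipy, OpenCV 4.12 (cv2) and the standard library are available. Lean on these libraries where they do the work, as an engineer would, in place of code of your own. Each camera call takes 0.05 s, during which the arm holds its last target.

## Task

Slide the spindle stand across the worktop, without lifting it, until its round foot is wholly on the round green mat. Then build the sorting tower on its spindle in the only order that goes together: the large blue tray down on the foot, the small orange tray on top of the blue tray's collar with the long sides of both trays lined up, and last the black handle pushed down over the spindle's end onto the orange tray. Leave the tower standing on the mat, and do not knock about the bottle, the rubber stamp or the padlock.

Things in the scene. Friction and masses are not known exactly. Their poses are not given: they have to be found in the camera images.
- mat_center (a point): Centre of the round green mat, 180 mm across, fixed on the worktop; a painted-on look only, it has no edge to catch and things on it rest at worktop height. The point is at worktop height.
- stand_foot (a point): Loose spindle stand, 0.7 to 1 kg: a dark round foot 130 mm across, 20 mm thick, straight sides, with a stepped steel spindle on its axis (z up). The point is on the axis, 10 mm above the worktop. It starts to the left or right of the mat and slides under a push of 3 to 12 N.
- spindle_tip (a point): Top end of the stand's spindle, 120 mm above the worktop. The spindle is 24 mm across from the foot (20 mm) up to 64 mm, tapers to 14 mm at 72 mm, stays 14 mm to 112 mm and ends in a cone. The blue tray's hole passes over all of it; those of the orange tray and handle only over the 14 mm part, so either put on early blocks the blue tray.
- large_tray_center (a point): Large blue tray, loose, 140 mm (x) by 100 mm (y), rim 15 mm, floor 4 mm; central square collar 38 mm across, top 60 mm above the underside, sides along x and y, with a 28 mm square hole right through. Point: on the hole's axis, 30 mm above the underside; z up. Grip the collar near its top: seated on the foot, the spindle stands 40 mm above the collar and needs that room between the fingers.
- small_tray_center (a point): Small orange tray, loose, 110 mm (x) by 84 mm (y), rim 10 mm, floor 4 mm; central square collar 34 mm across, top 28 mm above the underside, sides along x and y, with an 18 mm square hole right through. Point: on the hole's axis, 14 mm above the underside; z up. Seated, its underside is 80 mm above the worktop and the spindle stands 12 mm above its collar.
- handle_center (a point): Black handle, loose, upright, 70 mm high: square foot 36 mm across, 28 mm high, with a blind 18 mm square hole 16 mm deep from below; short neck; rounded grip bar 64 mm long (x), 22 mm thick (y), from 42 to 70 mm above the underside. Point: on the axis, 35 mm above the underside; z up. Seated, its underside is 108 mm above the worktop.
- bottle: Bystander: small brown dropper bottle, 30 mm across, 82 mm high, beyond the mat. Origin at the centre of its underside.
- stamp: Bystander: wooden rubber stamp, 29 x 48 x 73 mm, standing at the left. Origin at the centre of its underside.
- padlock: Bystander: brass padlock lying flat, 60 x 42 x 14 mm, at the right. Origin at the centre of its underside.
There are look-alikes about, which are no part of the job. Leave any pink look-alike of the part that bears small_tray_center alone.

How it is judged:
By the outcome, as a careful person would: the job done as asked, in the order asked, and still so for the second after the job is handed in, with the robot touching nothing.
It also fails if it takes over 72 s, if anything falls off the work surface, if the arm or the gripper's body presses on something with over 40 N, if the wrist force passes 120 N, or if a joint passes its speed limit or range.

## Working session

There is one attempt and no reset: what is moved stays moved. The work goes in short steps, Python scripts to look and compute and a tool call to move; the robot and the scene stay as the last step left them, time stands still between calls to the robot, and variables do not carry over. Pictures are saved under pics/ and viewed, and the job is handed in when it is done.

Besides the shell and the picture viewer there is one more tool, called after ">>>" in YAML: its name, and indented under it one key for each argument. arm_command: Moves the arm, as the interface text tells. Its arguments: {"type":"object","properties":{"linear":{"type":"array","items":{"type":"array","items":{"type":"number"}}},"twist":{"type":"array","items":{"type":"array","items":{"type":"number"}}},"claw":{"type":"array","items":{"type":"number"}},"newtons":{"type":"number"}},"required":["linear","twist","claw"]}

```bash
ls; mkdir -p pics; cat > h.py <<'E'
import numpy as np, cv2, sys
from rig import manip
from scipy.spatial.transform import Rotation as R
def snap(n,f):
    im=manip.grab_frame(n); cv2.imwrite('pics/'+f,im[:,:,::-1]); return im
def cam(n):
    c=manip.calibration(n); A=np.array(c['attitude'],float)
    if A.shape!=(3,3): A=R.from_quat(A).as_matrix()
    return np.array(c['K']),np.array(c['origin']),A
def ray(n,u,v,z):
    K,o,A=cam(n); d=A@np.linalg.solve(K,[u,v,1.]); return o+d*(z-o[2])/d[2]
def proj(n,p):
    K,o,A=cam(n); q=K@(A.T@(np.array(p)-o)); return q[:2]/q[2]
E
python3 - <<'E'
from h import *
s=manip.read_state(); print(s, manip.grasp_offset)
for n in('scene','top'):
    print(n,manip.calibration(n)); snap(n,n+'0.png')
E
```

```text
pics
{'time': 0.0, 'joints': array([ 1.07461812e+00,  1.31137975e-01,  1.48927824e+00, -1.82748322e-05,
        1.52296416e+00, -8.54113927e-02]), 'qd': array([ 0.00012844,  0.00171551, -0.0008417 , -0.0014623 ,  0.00058768,
        0.00120063]), 'joint_torque': array([-6.96524094e-04, -5.59853983e+01, -4.91751766e+01,  7.67730642e-02,
        3.54604411e-02, -2.06770815e-04]), 'eef_pos': array([0.23938376, 0.54973381, 0.30170172]), 'eef_rot': array([ 8.36453986e-01,  5.48036432e-01, -7.82408144e-04,  4.32334308e-04]), 'force': array([0.53092953, 0.22939976, 0.16967189]), 'wrist_torque': array([-0.03931051, -0.0141346 ,  0.00202607]), 'opening': 0.09292710727850151} 0.0653
scene {'K': array([[497.06158666,   0.        , 287.11507605],
       [  0.        , 497.06158666, 208.58625529],
       [  0.        ,   0.        ,   1.        ]]), 'origin': array([-0.20450223, -0.87273258,  0.94991543]), 'attitude': array([ 0.83610607, -0.31679986,  0.14945147, -0.42217146])}
top {'K': array([[381.97160387,   0.        , 277.26013319],
       [  0.        , 381.97160387, 211.88472833],
       [  0.        ,   0.        ,   1.        ]]), 'origin': array([0.40430668, 0.00844041, 1.0970483 ]), 'attitude': array([-0.69890083,  0.71061436, -0.05697796,  0.05760533])}
```

View pics/scene0.png

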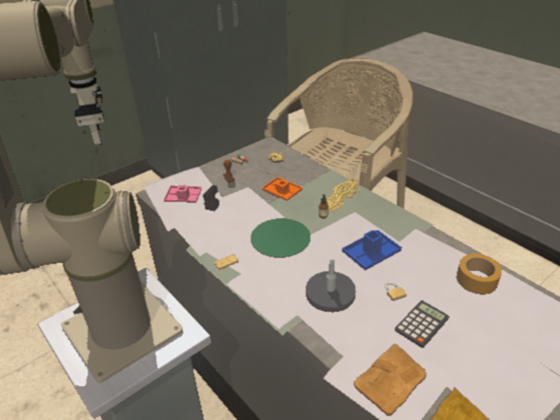

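View pics/top0.png

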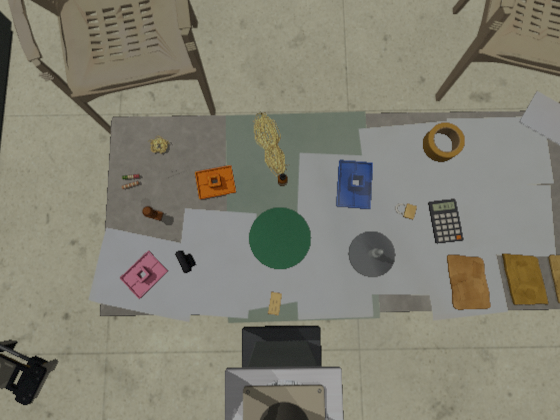

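The top view shows these things:
- Green mat at (280,238) and the stand at (372,254), right of it.
- Blue tray at (355,184) and black handle at (185,261).
- Stamp (152,213), bottle (282,180) and padlock (408,211).

For the small tray there are two candidates: orange at (215,182) and a pink look-alike at (143,273). By the description it is the orange one. I'll check it in a close crop and measure.

```bash
python3 - <<'E'
from h import *
t=cv2.imread('pics/top0.png'); s=cv2.imread('pics/scene0.png')
a=cv2.resize(t[150:310,110:270],(400,400),interpolation=cv2.INTER_CUBIC); b=cv2.resize(t[150:310,250:410],(400,400),interpolation=cv2.INTER_CUBIC)
cv2.imwrite('pics/crop1.png',np.hstack([a,b]))
c=cv2.resize(s[140:320,160:420],(780,540),interpolation=cv2.INTER_CUBIC);cv2.imwrite('pics/crop2.png',c)
hsv=cv2.cvtColor(t,cv2.COLOR_BGR2HSV)
def big(m,roi,k=1):
    x0,y0,x1,y1=roi; mm=np.zeros_like(m); mm[y0:y1,x0:x1]=m[y0:y1,x0:x1]
    cs,_=cv2.findContours(mm,cv2.RETR_EXTERNAL,cv2.CHAIN_APPROX_NONE); return max(cs,key=cv2.contourArea)
for nm,lo,hi,roi,z in [('mat',(55,80,30),(90,255,255),(230,190,330,290),0),('blue',(105,120,40),(130,255,255),(320,150,390,220),.015),('orange',(3,180,100),(14,255,255),(185,155,245,210),.010),('black',(0,0,0),(180,255,60),(170,245,205,280),.05),('foot',(0,0,0),(180,255,130),(340,225,400,290),.02)]:
    c=big(cv2.inRange(hsv,lo,hi),roi)
    W=np.array([ray('top',u+0.,v+0.,z)[:2] for u,v in c[:,0]],np.float32)
    r=cv2.minAreaRect(W*1000); e=cv2.fitEllipse(W*1000)
    print(nm,'px',cv2.minAreaRect(c)[0],'rect',np.round(r[0],1),np.round(r[1],1),round(r[2],1),'ell',np.round(e[0],1),np.round(e[1],1),round(e[2],1))
    bx=cv2.boxPoints(r); print(np.round(bx).tolist())
E
```

```text
mat px (279.0, 238.0) rect [508.7   4.1] [173.1 173.1] 89.0 ell [508.9   3.4] [173.1 174.1] 84.9
[[421.0, -81.0], [594.0, -84.0], [597.0, 89.0], [424.0, 92.0]]
blue px (354.1617431640625, 184.294677734375) rect [ 659.4 -217.4] [ 96.2 135.3] 86.7 ell [ 666.6 -217.8] [ 94.2 149.5] 88.4
[[589.0, -262.0], [724.0, -269.0], [730.0, -173.0], [595.0, -165.0]]
orange px (214.8402862548828, 181.91139221191406) rect [674.3 188.4] [ 83.  105.3] 10.1 ell [676.5 186.1] [ 88.9 113.2] 11.2
[[624.0, 233.0], [643.0, 129.0], [724.0, 144.0], [706.0, 248.0]]
black px (185.58578491210938, 259.8266906738281) rect [448.  259.9] [61.5 38.1] 26.2 ell [444.8 261. ] [39.7 62.6] 125.1
[[412.0, 263.0], [429.0, 229.0], [484.0, 256.0], [467.0, 291.0]]
foot px (371.5000305175781, 254.00003051757812) rect [ 457.1 -254.3] [130.1 131.3] 42.6 ell [ 457.3 -254.1] [129.6 131.6] 16.3
[[365.0, -250.0], [454.0, -347.0], [549.0, -259.0], [461.0, -162.0]]
```

View pics/crop1.png

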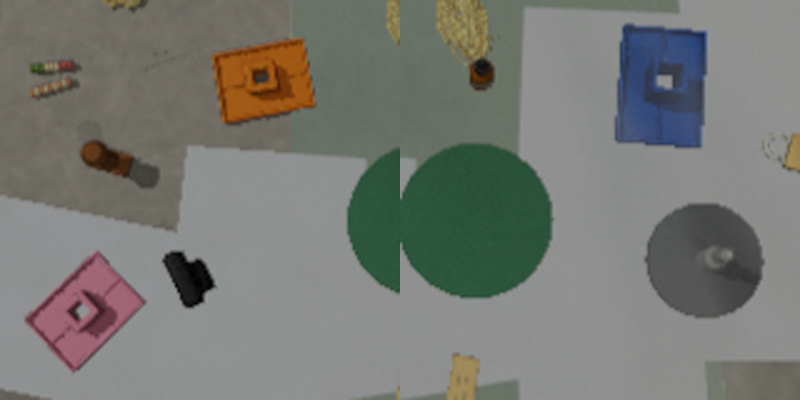

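View pics/crop2.png

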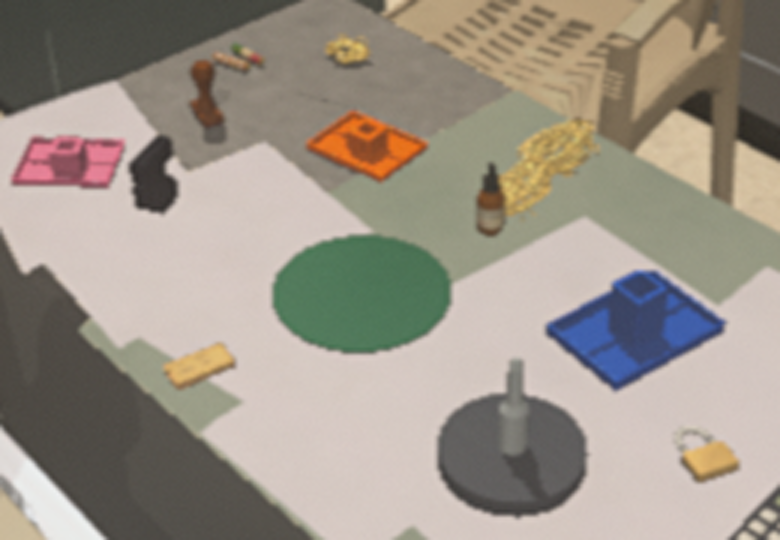

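```bash
python3 - <<'E'
from h import *
t=cv2.imread('pics/top0.png'); s=cv2.imread('pics/scene0.png')
f=lambda im,x,y,w,h:cv2.resize(im[y:y+h,x:x+w],(390,290),interpolation=cv2.INTER_CUBIC)
a=np.hstack([f(t,188,160,54,40),f(s,255,170,54,40)]); b=np.hstack([f(t,328,155,67,50),f(s,338,222,67,50)])
cv2.imwrite('pics/crop3.png',np.vstack([a,b]))
cv2.imwrite('pics/crop4.png',np.hstack([f(t,165,240,40,30),f(s,192,178,40,30)]))
E
```

```text
(no output)
```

View pics/crop3.png

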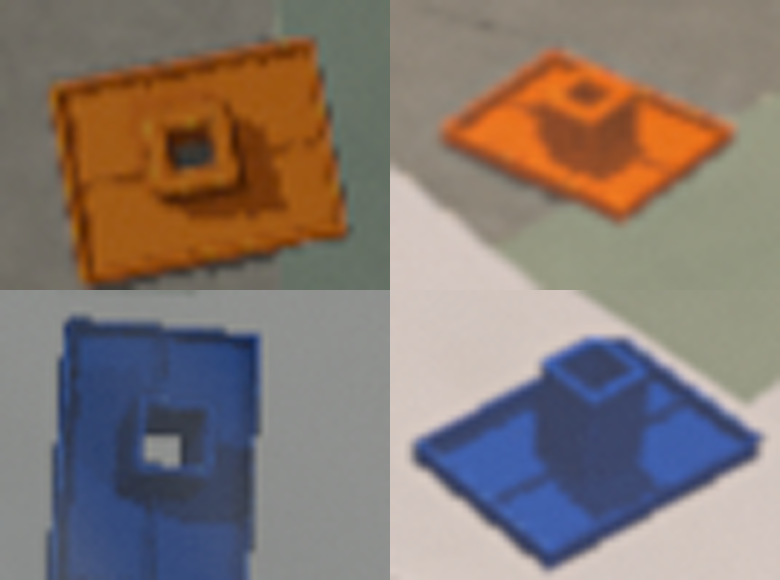

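View pics/crop4.png

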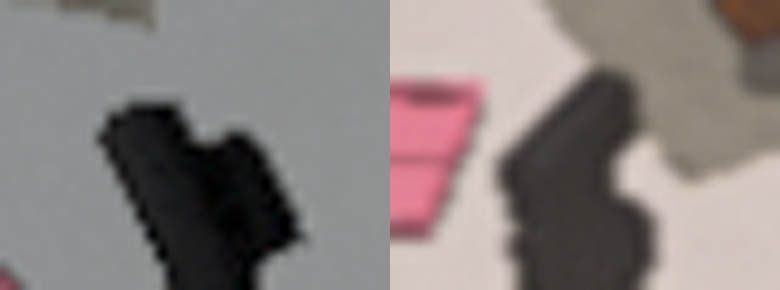

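```bash
cat >> h.py <<'E'
def crop(im,x,y,w,h,s,step=2):
    # labelled enlargement; tick at integer px centres
    M=np.float32([[s,0,s*(0.5-x)],[0,s,s*(0.5-y)]])
    o=cv2.warpAffine(im,M,(w*s,h*s),flags=cv2.INTER_CUBIC)
    for i in range(0,w,step):
        X=int(s*(i+.5)); cv2.line(o,(X,0),(X,5),(0,255,255),1)
        if i%(2*step)==0: cv2.putText(o,str(x+i),(X-8,16),0,.35,(0,255,255),1)
    for i in range(0,h,step):
        Y=int(s*(i+.5)); cv2.line(o,(0,Y),(5,Y),(0,255,255),1)
        if i%(2*step)==0: cv2.putText(o,str(y+i),(7,Y+4),0,.35,(0,255,255),1)
    return o
E
python3 - <<'E'
from h import *
t=cv2.imread('pics/top0.png'); s=cv2.imread('pics/scene0.png')
A=np.hstack([crop(t,344,170,24,18,16),crop(s,358,226,24,18,16)])
B=np.hstack([crop(t,203,172,24,18,16),crop(s,270,176,24,18,16)])
cv2.imwrite('pics/c5.png',np.vstack([A,B]))
C=np.hstack([crop(t,172,248,26,26,15),crop(s,200,180,26,36,15)[:390]])
cv2.imwrite('pics/c6.png',C)
E
```

```text
(no output)
```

View pics/c5.png

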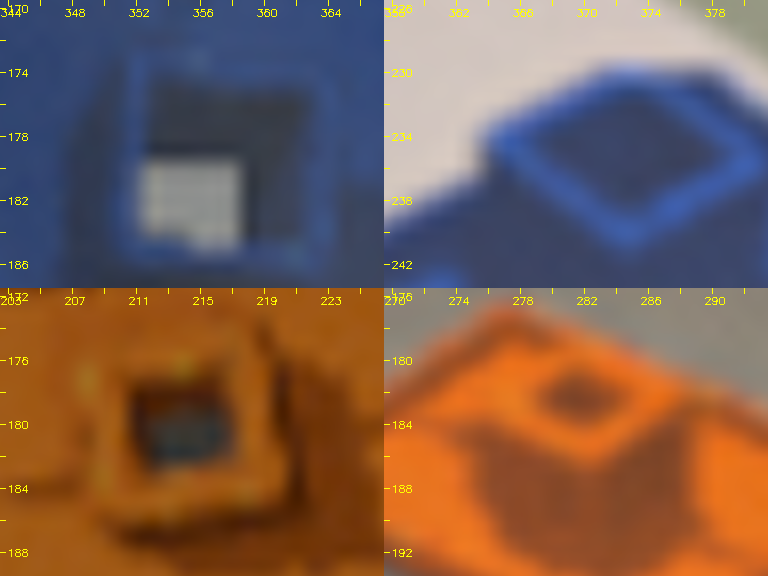

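View pics/c6.png

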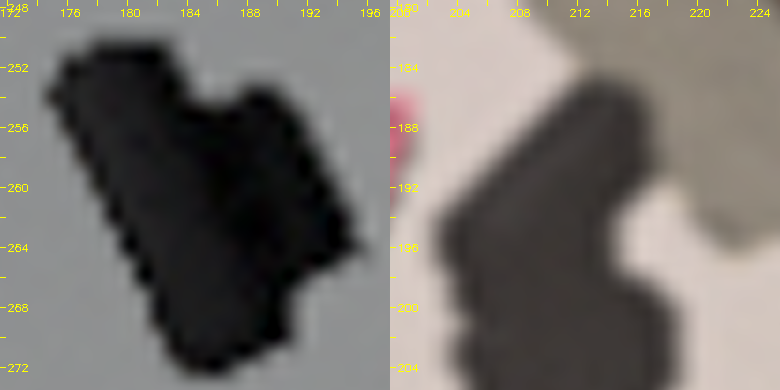

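```bash
python3 - <<'E'
from h import *
P=lambda *a:print(a[0],np.round(1000*a[1],1))
P('blue top',ray('top',357.3,180,.06)); P('blue sc',ray('scene',372.6,235.2,.06))
P('or top',ray('top',214.1,180.1,.028)); P('or sc',ray('scene',281.8,182.3,.028))
P('h top',ray('top',182.6,261.1,.06))
for c in [(191,253.5),(195,263.5),(191,270)]: P('hfoot',ray('top',*c,.028)); P('hfoot0',ray('top',*c,.0))
h=ray('top',182.6,261.1,.06); print(proj('scene',h))
d=np.array([np.cos(np.radians(25)),np.sin(np.radians(25)),0])
for e in(-.032,.032): print('bar end scene',proj('scene',h+d*e), proj('scene',h+d*e+[0,0,.01]))
# axis symmetry: lengths
for k in ((351.5,174.2),(363.5,186)): P('bc',ray('top',*k,.06))
# orange corners for angle, spindle tip in both
g=cv2.cvtColor(cv2.imread('pics/top0.png'),cv2.COLOR_BGR2GRAY)
for n,c in (('bl',(354.3,184)),('nadir',None)): pass
print(proj('top',[.457,-.254,.12]),proj('scene',[.457,-.254,.12]),proj('scene',[.457,-.254,.02]))
t=cv2.imread('pics/top0.png'); s=cv2.imread('pics/scene0.png')
cv2.imwrite('pics/c7.png',np.hstack([crop(t,360,240,26,26,15),crop(s,316,255,26,26,15)]))
E
```

```text
blue top [ 660.3 -216.6   60. ]
blue sc [ 658.9 -217.5   60. ]
or top [674.9 188.1  28. ]
or sc [674.9 190.6  28. ]
h top [443.9 265.3  60. ]
hfoot [465.8 250.3  28. ]
hfoot0 [467.4 256.6   0. ]
hfoot [437.9 238.7  28. ]
hfoot0 [438.8 244.7   0. ]
hfoot [420.3 249.4  28. ]
hfoot0 [420.7 255.7   0. ]
[210.34446545 191.70782882]
bar end scene [204.98662444 197.16055342] [204.60925618 194.52300779]
bar end scene [215.5452034  186.41498948] [215.21892812 183.81438109]
bc [ 677.3 -201.3   60. ]
bc [ 642.9 -233.    60. ]
[380.80226988 251.71587762] [331.16814642 259.01830019] [329.7866269  287.80951773]
```

View pics/c7.png

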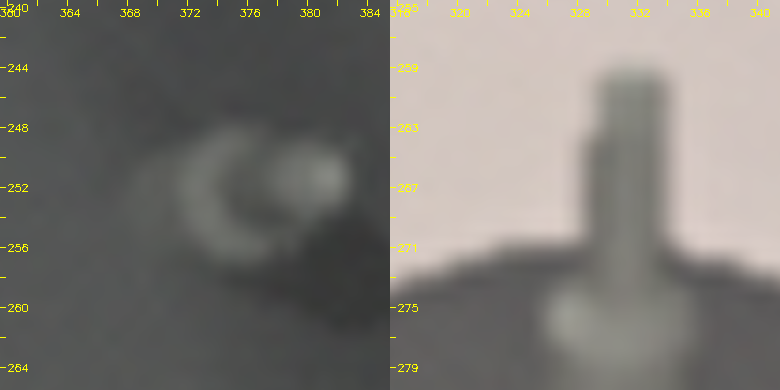

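```bash
cat >> h.py <<'E'
def yaw(s):
    X=R.from_quat(s['eef_rot']).as_matrix(); return np.degrees(np.arctan2(X[1,0],X[0,0]))
def st():
    s=manip.read_state(); M=R.from_quat(s['eef_rot']).as_matrix()
    print('t %.2f'%s['time'],'pos',np.round(1000*s['eef_pos'],1),'yaw %.2f'%yaw(s),'tilt',np.round(M[:2,2]*57.3,2),'F',np.round(s['force'],1),'T',np.round(s['wrist_torque'],2),'op %.1f'%(1000*s['opening'])); return s
def plan(wps,start=None):
    # wps: (x,y,z mm, yaw deg, rows); prints tool-frame rows
    if start is None:
        s=manip.read_state(); p=1000*s['eef_pos']; a=yaw(s)
    else: p,a=np.array(start[:3],float),start[3]
    for x,y,z,b,n in wps:
        d=(np.array([x,y,z])-p)/n; da=((b-a+180)%360-180)/n; L=[]
        for i in range(n):
            c=np.radians(a+i*da); ca,sa=np.cos(c),np.sin(c)
            L.append([round((d[0]*ca+d[1]*sa)/1000,4),round((d[0]*sa-d[1]*ca)/1000,4),round(-d[2]/1000,4)])
        print('->',(x,y,z,b),'rows',n,'twist z',round(-da,3)); print(L)
        p=np.array([x,y,z],float); a=b
E
python3 - <<'E'
from h import *
st(); plan([(500,100,300,27.5,14),(440,-337,200,-11.5,12),(440,-337,92,-11.5,4)])
E
```

```text
t 0.10 pos [239.4 549.8 301.8] yaw 66.46 tilt [-0.05 -0.09] F [-0.1  0.3  0.1] T [ 0.05 -0.04  0.  ] op 93.0
-> (500, 100, 300, 27.5) rows 14 twist z 2.783
[[np.float64(-0.022), np.float64(0.0299), np.float64(0.0001)], [np.float64(-0.0205), np.float64(0.0309), np.float64(0.0001)], [np.float64(-0.019), np.float64(0.0319), np.float64(0.0001)], [np.float64(-0.0174), np.float64(0.0328), np.float64(0.0001)], [np.float64(-0.0158), np.float64(0.0336), np.float64(0.0001)], [np.float64(-0.0142), np.float64(0.0343), np.float64(0.0001)], [np.float64(-0.0125), np.float64(0.035), np.float64(0.0001)], [np.float64(-0.0108), np.float64(0.0355), np.float64(0.0001)], [np.float64(-0.0091), np.float64(0.036), np.float64(0.0001)], [np.float64(-0.0073), np.float64(0.0364), np.float64(0.0001)], [np.float64(-0.0055), np.float64(0.0367), np.float64(0.0001)], [np.float64(-0.0037), np.float64(0.0369), np.float64(0.0001)], [np.float64(-0.0019), np.float64(0.0371), np.float64(0.0001)], [np.float64(-0.0001), np.float64(0.0371), np.float64(0.0001)]]
-> (440, -337, 200, -11.5) rows 12 twist z 3.25
[[np.float64(-0.0
[... 300 characters left out ...]
loat64(-0.012), np.float64(0.0347), np.float64(0.0083)], [np.float64(-0.01), np.float64(0.0354), np.float64(0.0083)], [np.float64(-0.008), np.float64(0.0359), np.float64(0.0083)], [np.float64(-0.006), np.float64(0.0363), np.float64(0.0083)], [np.float64(-0.0039), np.float64(0.0366), np.float64(0.0083)], [np.float64(-0.0018), np.float64(0.0367), np.float64(0.0083)], [np.float64(0.0003), np.float64(0.0368), np.float64(0.0083)]]
-> (440, -337, 92, -11.5) rows 4 twist z -0.0
[[np.float64(0.0), np.float64(-0.0), np.float64(0.027)], [np.float64(0.0), np.float64(-0.0), np.float64(0.027)], [np.float64(0.0), np.float64(-0.0), np.float64(0.027)], [np.float64(0.0), np.float64(-0.0), np.float64(0.027)]]
```

>>> arm_command:
  linear:
    - [-0.024, 0.033, 0]
    - [-0.024, 0.033, 0]
    - [-0.024, 0.033, 0]
    - [-0.024, 0.033, 0]
    - [-0.024, 0.033, 0]
    - [-0.024, 0.033, 0]
    - [-0.024, 0.033, 0]
    - [-0.024, 0.033, 0]
    - [-0.024, 0.033, 0]
    - [-0.024, 0.033, 0]
    - [-0.024, 0.033, 0]
    - [-0.024, 0.033, 0]
  twist:
    - [0, 0, 0]
    - [0, 0, 0]
    - [0, 0, 0]
    - [0, 0, 0]
    - [0, 0, 0]
    - [0, 0, 0]
    - [0, 0, 0]
    - [0, 0, 0]
    - [0, 0, 0]
    - [0, 0, 0]
    - [0, 0, 0]
    - [0, 0, 0]
  claw: [0.645, 0.645, 0.645, 0.645, 0.645, 0.645, 0.645, 0.645, 0.645, 0.645, 0.645, 0.645]

```text
time: 1.1
eef_pos: [0.488, 0.1259, 0.3025]
eef_rot: [0.836, 0.548, -0.0, -0.0]
force: [0.5, 1.9, 0.2]
opening: 0.0597
```

>>> arm_command:
  linear:
    - [0, 0, 0]
    - [0, 0, 0]
    - [0, 0, 0]
    - [0, 0, 0]
    - [0, 0, 0]
    - [0, 0, 0]
    - [0, 0, 0]
    - [0, 0, 0]
    - [0, 0, 0]
    - [0, 0, 0]
    - [0, 0, 0]
  twist:
    - [0, 0, 7.1]
    - [0, 0, 7.1]
    - [0, 0, 7.1]
    - [0, 0, 7.1]
    - [0, 0, 7.1]
    - [0, 0, 7.1]
    - [0, 0, 7.1]
    - [0, 0, 7.1]
    - [0, 0, 7.1]
    - [0, 0, 7.1]
    - [0, 0, 7.1]
  claw: [0.645, 0.645, 0.645, 0.645, 0.645, 0.645, 0.645, 0.645, 0.645, 0.645, 0.645]

```text
time: 2.02
eef_pos: [0.4874, 0.1279, 0.3022]
eef_rot: [0.995, -0.104, -0.0, 0.0]
force: [-0.2, 1.3, -0.7]
opening: 0.0598
```

```bash
python3 - <<'E'
import re
t=open('h.py').read()
i=t.index('def plan'); t=t[:i]+'''def plan(wps,start=None):
    # (x,y,z mm,yaw,rows): tool-frame shift at fixed current yaw, then the turn
    if start is None:
        s=manip.read_state(); p=1000*s['eef_pos']; a=yaw(s)
    else: p,a=np.array(start[:3],float),start[3]
    for x,y,z,b,n in wps:
        d=(np.array([x,y,z])-p); c=np.radians(a); ca,sa=np.cos(c),np.sin(c)
        v=np.array([d[0]*ca+d[1]*sa,d[0]*sa-d[1]*ca,-d[2]]); da=(b-a+180)%360-180
        print('->',(x,y,z,b),'total mm',np.round(v,1),'per row',np.round(v/n,2),'turn z',round(-da,2))
        p=np.array([x,y,z],float); a=b
'''
open('h.py','w').write(t)
E
python3 - <<'E'
from h import *
st(); plan([(440,-337,200,-11.5,12),(440,-337,92,-11.5,4)])
snap('scene','s1.png'); snap('top','t1.png')
E
```

```text
t 2.02 pos [487.4 127.9 302.2] yaw -11.99 tilt [-0.06 -0.01] F [-0.2  1.3 -0.7] T [-0.07  0.12  0.05] op 59.8
-> (440, -337, 200, -11.5) total mm [ 50.2 464.6 102.2] per row [ 4.19 38.72  8.52] turn z -0.49
-> (440, -337, 92, -11.5) total mm [  0.  -0. 108.] per row [ 0. -0. 27.] turn z -0.0
```

View pics/s1.png

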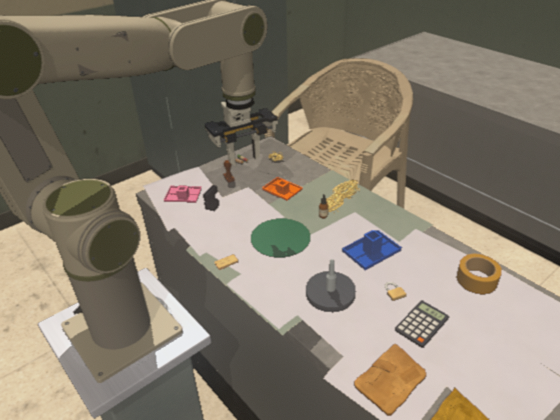

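View pics/t1.png

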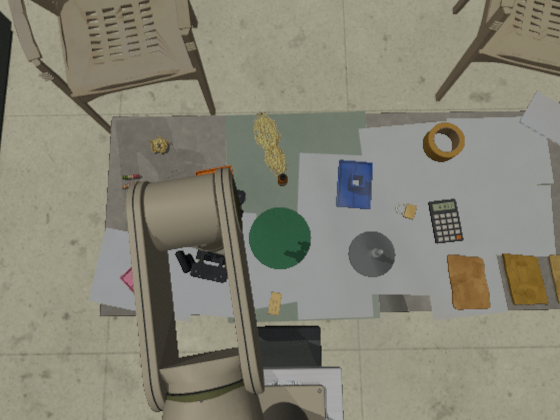

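>>> arm_command:
  linear:
    - [0.0042, 0.0387, 0.005]
    - [0.0042, 0.0387, 0.005]
    - [0.0042, 0.0387, 0.005]
    - [0.0042, 0.0387, 0.005]
    - [0.0042, 0.0387, 0.005]
    - [0.0042, 0.0387, 0.005]
    - [0.0042, 0.0387, 0.005]
    - [0.0042, 0.0387, 0.005]
    - [0.0042, 0.0387, 0.005]
    - [0.0042, 0.0387, 0.005]
    - [0.0042, 0.0387, 0.005]
    - [0.0042, 0.0387, 0.005]
  twist:
    - [0, 0, 0]
    - [0, 0, 0]
    - [0, 0, 0]
    - [0, 0, 0]
    - [0, 0, 0]
    - [0, 0, 0]
    - [0, 0, 0]
    - [0, 0, 0]
    - [0, 0, 0]
    - [0, 0, 0]
    - [0, 0, 0]
    - [0, 0, -0.5]
  claw: [0.645, 0.645, 0.645, 0.645, 0.645, 0.645, 0.645, 0.645, 0.645, 0.645, 0.645, 0.645]

```text
time: 3.12
eef_pos: [0.4426, -0.3389, 0.2423]
eef_rot: [0.996, -0.095, -0.0, -0.0]
force: [0.2, 1.2, -0.0]
opening: 0.0599
```

>>> arm_command:
  linear:
    - [0, 0, 0.02]
    - [0, 0, 0.025]
    - [0, 0, 0.025]
    - [0, 0, 0.025]
    - [0, 0, 0.025]
    - [0, 0, 0]
  twist:
    - [0, 0, 0]
    - [0, 0, 0]
    - [0, 0, 0]
    - [0, 0, 0]
    - [0, 0, 0]
    - [0, 0, 0]
  claw: [0.645, 0.645, 0.645, 0.645, 0.645, 0.645]

```text
time: 3.62
eef_pos: [0.4404, -0.3346, 0.1168]
eef_rot: [0.995, -0.095, -0.004, -0.003]
force: [-1.1, 0.1, -0.9]
opening: 0.0602
```

```bash
python3 - <<'E'
from h import *
st(); plan([(440,-337,92,-11.5,2),(496,-60,92,-11.5,30)])
snap('scene','s2.png')
E
```

```text
t 3.62 pos [ 440.4 -334.6  116.8] yaw -10.89 tilt [-0.4   0.37] F [-1.1  0.1 -0.9] T [-0.07  0.12 -0.  ] op 60.2
-> (440, -337, 92, -11.5) total mm [ 0.1  2.4 24.8] per row [ 0.03  1.22 12.39] turn z 0.61
-> (496, -60, 92, -11.5) total mm [  -0.3 -282.6   -0. ] per row [-0.01 -9.42 -0.  ] turn z -0.0
```

View pics/s2.png

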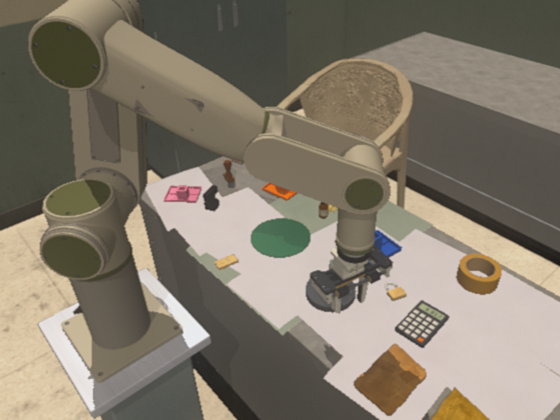

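>>> arm_command:
  linear:
    - [0, 0.001, 0.012]
    - [0, 0.001, 0.012]
    - [0, 0, 0]
  twist:
    - [0, 0, 0.6]
    - [0, 0, 0]
    - [0, 0, 0]
  claw: [0.645, 0.645, 0.645]

```text
time: 3.92
eef_pos: [0.4425, -0.3389, 0.0974]
eef_rot: [0.995, -0.102, -0.0, -0.0]
force: [-0.6, 0.1, -0.3]
opening: 0.0598
```

```bash
python3 - <<'E'
from h import *
st(); plan([(496,-60,92,-11.5,30)])
E
```

```text
t 3.92 pos [ 442.5 -338.9   97.4] yaw -11.69 tilt [-0.05  0.04] F [-0.6  0.1 -0.3] T [-0.01  0.03  0.03] op 59.8
-> (496, -60, 92, -11.5) total mm [  -4.1 -283.9    5.4] per row [-0.14 -9.46  0.18] turn z -0.19
```

>>> arm_command:
  linear:
    - [0, -0.006, 0.003]
    - [0, -0.008, 0]
    - [0, -0.01, 0]
    - [0, -0.01, 0]
    - [0, -0.01, 0]
    - [0, -0.01, 0]
    - [0, -0.01, 0]
    - [0, -0.01, 0]
    - [0, -0.01, 0]
    - [0, -0.01, 0]
    - [0, -0.01, 0]
    - [0, -0.01, 0]
  twist:
    - [0, 0, 0]
    - [0, 0, 0]
    - [0, 0, 0]
    - [0, 0, 0]
    - [0, 0, 0]
    - [0, 0, 0]
    - [0, 0, 0]
    - [0, 0, 0]
    - [0, 0, 0]
    - [0, 0, 0]
    - [0, 0, 0]
    - [0, 0, 0]
  claw: [0.645, 0.645, 0.645, 0.645, 0.645, 0.645, 0.645, 0.645, 0.645, 0.645, 0.645, 0.645]

```text
time: 4.92
eef_pos: [0.4665, -0.2267, 0.0962]
eef_rot: [0.995, -0.102, 0.0, 0.0]
force: [-0.6, -5.2, 2.1]
opening: 0.0601
```

```bash
python3 - <<'E'
from h import *
st(); plan([(496,-60,92,-11.5,18)])
snap('scene','s3.png'); snap('top','t3.png')
E
```

```text
t 4.92 pos [ 466.5 -226.7   96.2] yaw -11.72 tilt [ 0.04 -0.05] F [-0.6 -5.2  2.1] T [-0.97  0.28  0.  ] op 60.1
-> (496, -60, 92, -11.5) total mm [  -5.  -169.2    4.2] per row [-0.28 -9.4   0.23] turn z -0.22
```

View pics/s3.png

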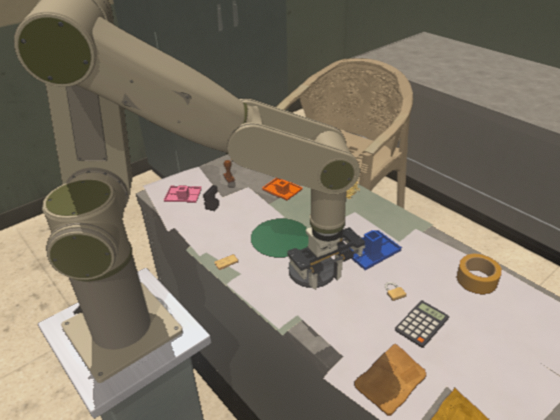

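The stand slides ahead of the fingers with about 5 N of force, and its foot at (315,265) is moving towards the mat. Carrying on.

>>> arm_command:
  linear:
    - [-0.0003, -0.01, 0]
    - [-0.0003, -0.01, 0]
    - [-0.0003, -0.01, 0]
    - [-0.0003, -0.01, 0]
    - [-0.0003, -0.01, 0]
    - [-0.0003, -0.01, 0]
    - [-0.0003, -0.01, 0]
    - [-0.0003, -0.01, 0]
    - [-0.0003, -0.01, 0]
    - [-0.0003, -0.01, 0]
    - [-0.0003, -0.01, 0]
    - [-0.0003, -0.01, 0]
  twist:
    - [0, 0, 0]
    - [0, 0, 0]
    - [0, 0, 0]
    - [0, 0, 0]
    - [0, 0, 0]
    - [0, 0, 0]
    - [0, 0, 0]
    - [0, 0, 0]
    - [0, 0, 0]
    - [0, 0, 0]
    - [0, 0, 0]
    - [0, 0, 0]
  claw: [0.645, 0.645, 0.645, 0.645, 0.645, 0.645, 0.645, 0.645, 0.645, 0.645, 0.645, 0.645]

```text
time: 6.02
eef_pos: [0.487, -0.1082, 0.0958]
eef_rot: [0.995, -0.102, -0.0, 0.0]
force: [-0.8, -4.6, 0.9]
opening: 0.0603
```

```bash
python3 - <<'E'
from h import *
st(); plan([(496,-60,92,-11.5,6)])
E
```

```text
t 6.02 pos [ 487.  -108.2   95.8] yaw -11.73 tilt [-0.01 -0.01] F [-0.8 -4.6  0.9] T [-0.95  0.19 -0.  ] op 60.3
-> (496, -60, 92, -11.5) total mm [ -1.  -49.1   3.8] per row [-0.17 -8.18  0.63] turn z -0.23
```

>>> arm_command:
  linear:
    - [0, -0.01, 0]
    - [0, -0.01, 0]
    - [0, -0.01, 0]
    - [0, -0.01, 0]
    - [0, -0.006, 0]
    - [0, -0.003, 0]
    - [0, 0, 0]
  twist:
    - [0, 0, 0]
    - [0, 0, 0]
    - [0, 0, 0]
    - [0, 0, 0]
    - [0, 0, 0]
    - [0, 0, 0]
    - [0, 0, 0]
  claw: [0.645, 0.645, 0.645, 0.645, 0.645, 0.645, 0.645]

```text
time: 6.6
eef_pos: [0.4969, -0.0602, 0.0956]
eef_rot: [0.995, -0.102, -0.0, -0.0]
force: [-0.6, -0.8, 1.0]
opening: 0.0599
```

>>> arm_command:
  linear:
    - [0, 0.005, 0]
    - [0, 0.015, 0]
    - [0, 0.02, 0]
    - [0, 0.03, -0.01]
    - [0, 0.03, -0.03]
    - [0, 0.02, -0.035]
    - [0, 0, -0.035]
    - [0, 0, 0]
  twist:
    - [0, 0, 0]
    - [0, 0, 0]
    - [0, 0, 0]
    - [0, 0, 0]
    - [0, 0, 0]
    - [0, 0, 0]
    - [0, 0, 0]
    - [0, 0, 0]
  claw: [0.645, 0.645, 0.645, 0.645, 0.645, 0.645, 0.645, 0.645]

```text
time: 7.27
eef_pos: [0.4754, -0.1812, 0.2129]
eef_rot: [0.995, -0.104, 0.005, 0.002]
force: [2.2, -0.9, -0.4]
opening: 0.0599
```

```bash
python3 - <<'E'
from h import *
st(); 
a=snap('scene','s4.png'); b=snap('top','t4.png')
cv2.imwrite('pics/c8.png',np.hstack([b[190:290,200:330],a[180:280,225:355]])[:,:,::-1].repeat(3,0).repeat(3,1))
E
```

```text
t 7.27 pos [ 475.4 -181.2  212.9] yaw -11.89 tilt [ 0.58 -0.24] F [ 2.2 -0.9 -0.4] T [-0.01  0.05  0.02] op 59.9
```

View pics/c8.png

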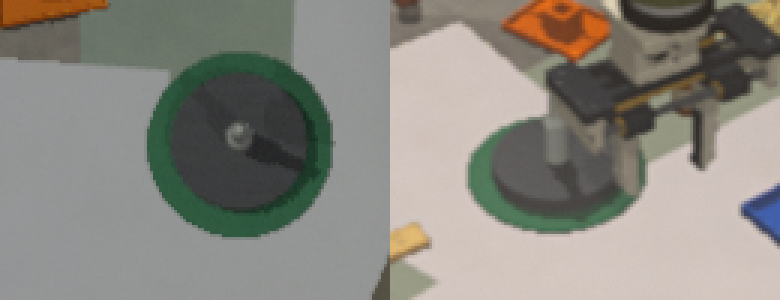

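Pictures: the dark foot sits inside the green disc with green all round, top-view foot centre about (280,237) and spindle about (279,235). Measuring the stand now, then going to the blue tray.

```bash
python3 - <<'E'
from h import *
t=cv2.imread('pics/t4.png'); hsv=cv2.cvtColor(t,cv2.COLOR_BGR2HSV)
m=cv2.inRange(hsv,(0,0,0),(180,70,120)); m[:, :240]=0; m[:,325:]=0; m[:200]=0; m[275:]=0
cs,_=cv2.findContours(m,cv2.RETR_EXTERNAL,cv2.CHAIN_APPROX_NONE); c=max(cs,key=cv2.contourArea)
W=np.array([ray('top',u,v,.02)[:2]*1000 for u,v in c[:,0]],np.float32)
print(cv2.minEnclosingCircle(W),cv2.fitEllipse(W), cv2.minEnclosingCircle(c))
cv2.imwrite('pics/c9.png',np.hstack([crop(t,250,208,60,60,7,4),crop(t,268,224,24,24,17)[:420]*1]) if False else crop(t,268,224,24,24,20))
for q in [(510,3.4),(508,4)]: print(proj('top',[q[0]/1e3,q[1]/1e3,.12]),proj('top',[q[0]/1e3,q[1]/1e3,.064]))
plan([(660,-217.5,220,-3.3,10),(660,-217.5,120,-3.3,5)])
# blue edges angle by tray corners
hs=hsv; mb=cv2.inRange(hs,(105,120,40),(130,255,255)); mb[:,:320]=0
cs,_=cv2.findContours(mb,cv2.RETR_EXTERNAL,cv2.CHAIN_APPROX_NONE); c=max(cs,key=cv2.contourArea)[:,0]
x0,y0,w,h=cv2.boundingRect(c); W=lambda q:np.array([ray('top',u,v,.015)[:2]*1000 for u,v in q],np.float32)
L=np.array([[max(c[c[:,1]==y][:,0]),y] for y in range(y0+8,y0+h-8)]); Lw=W(L); print('right edge ang',np.degrees(np.polyfit(Lw[:,0],Lw[:,1],1)[0]))
L=np.array([[min(c[c[:,1]==y][:,0]),y] for y in range(y0+8,y0+h-8)]); Lw=W(L); print('left',np.degrees(np.polyfit(Lw[:,0],Lw[:,1],1)[0]))
L=np.array([[x,min(c[c[:,0]==x][:,1])] for x in range(x0+7,x0+w-7)]); Lw=W(L); print('top',np.degrees(np.polyfit(Lw[:,1],Lw[:,0],1)[0]))
L=np.array([[x,max(c[c[:,0]==x][:,1])] for x in range(x0+7,x0+w-7)]); Lw=W(L); print('bot',np.degrees(np.polyfit(Lw[:,1],Lw[:,0],1)[0]))
E
```

```text
((509.7948913574219, 3.2887516021728516), 64.7591781616211) ((509.8486022949219, 3.3440706729888916), (126.47076416015625, 127.23164367675781), 113.38811492919922) ((279.3467712402344, 236.78225708007812), 22.852853775024414)
[279.39232064 232.67790998] [279.32458705 234.90201293]
[279.17222827 233.45706864] [279.11621158 235.64031122]
-> (660, -217.5, 220, -3.3) total mm [190.4  -0.6 -13. ] per row [19.04 -0.06 -1.3 ] turn z -8.51
-> (660, -217.5, 120, -3.3) total mm [  0.  -0. 100.] per row [ 0. -0. 20.] turn z -0.0
right edge ang -45.9381565643019
left 1.8678899175966697
top -3.310188839347026
bot -44.36452705828393
```

View pics/c9.png

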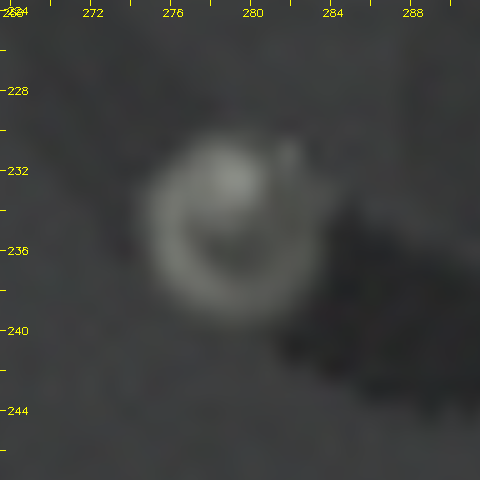

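```bash
cat >> h.py <<'E'
def rectangle(img,lo,hi,roi,z):
    hs=cv2.cvtColor(img,cv2.COLOR_BGR2HSV); m=cv2.inRange(hs,lo,hi); k=np.zeros_like(m); x0,y0,x1,y1=roi; k[y0:y1,x0:x1]=m[y0:y1,x0:x1]
    cs,_=cv2.findContours(k,cv2.RETR_EXTERNAL,cv2.CHAIN_APPROX_NONE); c=max(cs,key=cv2.contourArea)[:,0]
    W=np.array([ray('top',u,v,z)[:2]*1000 for u,v in c],np.float32); r=cv2.minAreaRect(W); B=cv2.boxPoints(r)
    out=[]
    for i in range(4):
        a,b=B[i],B[(i+1)%4]; L=np.linalg.norm(b-a); e=(b-a)/L; n=np.array([-e[1],e[0]]); q=W-a
        s=q@e; d=np.abs(q@n); sel=W[(s>.15*L)&(s<.85*L)&(d<8)]
        f=cv2.fitLine(sel,cv2.DIST_HUBER,0,.01,.01).ravel(); out.append((round(float(L),1),round(float(np.degrees(np.arctan2(f[1],f[0]))%90),2)))
    return r,out
E
python3 - <<'E'
from h import *
t=cv2.imread('pics/top0.png')
print(rectangle(t,(105,120,40),(130,255,255),(320,150,390,220),.015))
print(rectangle(t,(3,180,100),(14,255,255),(185,155,245,210),.01))
E
```

```text
(((659.4332885742188, -217.37936401367188), (96.22705841064453, 135.3165283203125), 86.73467254638672), [(135.3, 84.04), (96.2, 2.88), (135.3, 84.62), (96.2, 82.09)])
(((674.342529296875, 188.42886352539062), (82.97501373291016, 105.27090454101562), 10.081609725952148), [(105.3, 8.51), (83.0, 12.16), (105.3, 10.19), (83.0, 8.23)])
```

```bash
python3 - <<'E'
from h import *
t=cv2.imread('pics/top0.png')
cv2.imwrite('pics/c10.png',np.hstack([crop(t,332,154,44,60,9,4),crop(t,192,156,48,60,8,4)[:,:]if False else crop(t,332,154,1,60,9,4)]))
cv2.imwrite('pics/c11.png',crop(t,192,160,50,44,14,4))
E
```

```text
(no output)
```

View pics/c10.png

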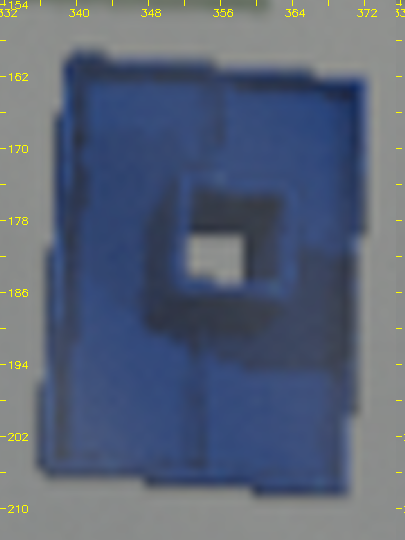

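View pics/c11.png

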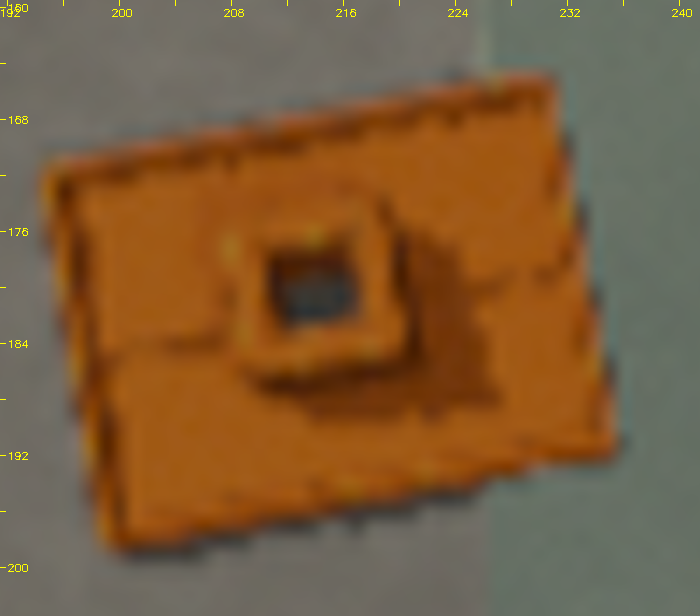

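```bash
python3 - <<'E'
from h import *
def an(cs,z):
    W=[ray('top',*c,z)[:2]*1000 for c in cs]
    for i in range(4):
        d=W[(i+1)%4]-W[i]; print(np.round(np.linalg.norm(d),1), round((np.degrees(np.arctan2(d[1],d[0]))+45)%90-45,2),end=' | ')
    print(np.mean(W,0))
an([(338.5,159.5),(371.5,162),(369.7,208),(336,206)],.012)
an([(194.5,171),(231,165),(235.5,192),(199.5,198.5)],.008)
st()
plan([(660,-217.5,220,-93.5,10)])
plan([(660,-217.5,220,86.5,10)])
E
```

```text
97.1 -5.48 | 137.7 -5.38 | 97.1 -4.42 | 139.5 -5.39 | [ 661.47125212 -216.68104692]
108.6 8.7 | 82.7 9.3 | 106.1 9.52 | 84.3 10.99 | [675.6247506  188.34886715]
t 7.37 pos [ 473.5 -179.2  207. ] yaw -11.81 tilt [ 0.22 -0.06] F [ 1.   1.1 -0.1] T [-0.09  0.13  0.05] op 60.1
-> (660, -217.5, 220, -93.5) total mm [190.4  -0.6 -13. ] per row [19.04 -0.06 -1.3 ] turn z 81.69
-> (660, -217.5, 220, 86.5) total mm [190.4  -0.6 -13. ] per row [19.04 -0.06 -1.3 ] turn z -98.31
```

>>> arm_command:
  linear:
    - [0.025, 0, -0.002]
    - [0.033, 0, -0.002]
    - [0.033, 0, -0.002]
    - [0.033, 0, -0.002]
    - [0.033, 0, -0.002]
    - [0.025, 0, -0.002]
    - [0.008, 0, -0.001]
    - [0, 0, 0]
    - [0, 0, 0]
    - [0, 0, 0]
    - [0, 0, 0]
    - [0, 0, 0]
  twist:
    - [0, 0, 0]
    - [0, 0, 0]
    - [0, 0, 0]
    - [0, 0, 0]
    - [0, 0, 0]
    - [0, 0, 0]
    - [0, 0, 0]
    - [0, 0, 7]
    - [0, 0, 7]
    - [0, 0, 7]
    - [0, 0, 7]
    - [0, 0, 7]
  claw: [0.75, 0.75, 0.75, 0.75, 0.75, 0.75, 0.75, 0.75, 0.75, 0.75, 0.75, 0.75]

```text
time: 8.37
eef_pos: [0.6577, -0.216, 0.215]
eef_rot: [0.917, -0.399, -0.002, -0.0]
force: [-0.4, 0.7, -0.3]
opening: 0.0697
```

>>> arm_command:
  linear:
    - [0, 0, 0]
    - [0, 0, 0]
    - [0, 0, 0]
    - [0, 0, 0]
    - [0, 0, 0]
    - [0, 0, 0]
    - [0, 0, 0]
    - [0, 0, 0]
  twist:
    - [0, 0, 7]
    - [0, 0, 7]
    - [0, 0, 7]
    - [0, 0, 7]
    - [0, 0, 7]
    - [0, 0, 7]
    - [0, 0, 6]
    - [0, 0, 0]
  claw: [0.75, 0.75, 0.75, 0.75, 0.75, 0.75, 0.75, 0.75]

```text
time: 9.03
eef_pos: [0.6577, -0.216, 0.2153]
eef_rot: [-0.676, 0.737, 0.002, -0.001]
force: [-0.3, -1.3, 0.1]
opening: 0.0692
```

```bash
python3 - <<'E'
from h import *
st()
plan([(660,-217,150,-95,3),(660,-217,113,-95,3)])
E
```

```text
t 9.03 pos [ 657.7 -216.   215.3] yaw -94.99 tilt [-0.21  0.12] F [-0.3 -1.3  0.1] T [-0.01  0.12  0.04] op 69.2
-> (660, -217, 150, -95) total mm [ 0.8 -2.3 65.3] per row [ 0.25 -0.78 21.75] turn z 0.01
-> (660, -217, 113, -95) total mm [-0.  0. 37.] per row [-0.    0.   12.33] turn z 0
```

>>> arm_command:
  linear:
    - [0.001, -0.002, 0.02]
    - [0, 0, 0.025]
    - [0, 0, 0.025]
    - [0, 0, 0.018]
    - [0, 0, 0.01]
    - [0, 0, 0.004]
    - [0, 0, 0]
    - [0, 0, 0]
  twist:
    - [0, 0, 0]
    - [0, 0, 0]
    - [0, 0, 0]
    - [0, 0, 0]
    - [0, 0, 0]
    - [0, 0, 0]
    - [0, 0, 0]
    - [0, 0, 0]
  claw: [0.75, 0.75, 0.75, 0.75, 0.75, 0.75, 0.75, 0.75]

```text
time: 9.7
eef_pos: [0.661, -0.2181, 0.1169]
eef_rot: [-0.678, 0.735, -0.0, 0.0]
force: [0.4, 0.5, 0.1]
opening: 0.0699
```

```bash
python3 - <<'E'
from h import *
st()
plan([(660,-217,113,-95,3)])
a=snap('scene','s5.png'); cv2.imwrite('pics/c12.png',crop(np.ascontiguousarray(a[:,:,::-1]),320,180,90,80,7,5))
E
```

```text
t 9.70 pos [ 661.  -218.1  116.9] yaw -94.67 tilt [ 0.05 -0.01] F [0.4 0.5 0.1] T [-0.02  0.15  0.  ] op 69.9
-> (660, -217, 113, -95) total mm [-1.   1.1  3.9] per row [-0.33  0.37  1.31] turn z 0.33
```

View pics/c12.png

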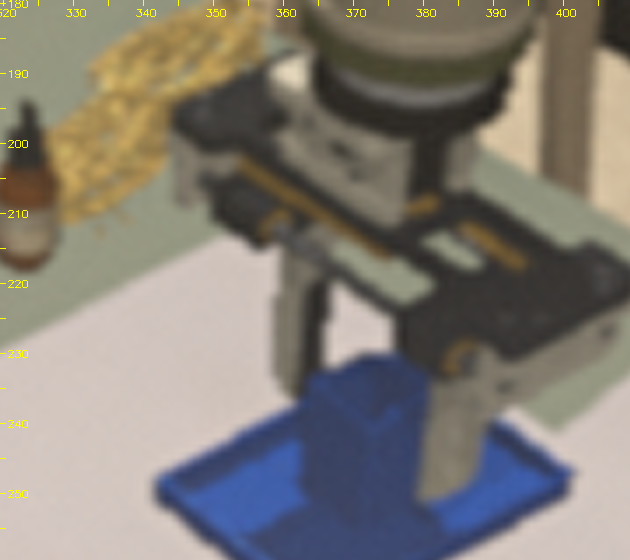

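The fingers straddle the blue collar (centre about (371,234)) on the two sides without dividers. Closing on it.

>>> arm_command:
  linear:
    - [-0.001, 0.001, 0.003]
    - [0, 0, 0.001]
    - [0, 0, 0]
    - [0, 0, 0]
    - [0, 0, 0]
    - [0, 0, 0]
    - [0, 0, 0]
    - [0, 0, 0]
  twist:
    - [0, 0, 0]
    - [0, 0, 0]
    - [0, 0, 0]
    - [0, 0, 0]
    - [0, 0, 0]
    - [0, 0, 0]
    - [0, 0, 0]
    - [0, 0, 0]
  claw: [0.6, 0.5, 0.4, 0.3, 0.3, 0.3, 0.3, 0.3]
  newtons: 30

```text
time: 10.42
eef_pos: [0.6598, -0.217, 0.1125]
eef_rot: [-0.677, 0.736, -0.0, 0.0]
force: [-0.5, 0.9, 1.7]
opening: 0.0375
```

```bash
python3 - <<'E'
from h import *
st()
b=snap('top','t6.png'); cv2.imwrite('pics/c13.png',b[130:290,220:420][:,:,::-1].repeat(3,0).repeat(3,1))
E
```

```text
t 10.42 pos [ 659.8 -217.   112.5] yaw -94.74 tilt [ 0.01 -0.01] F [-0.5  0.9  1.7] T [ 0.08  0.27 -0.01] op 37.5
```

View pics/c13.png

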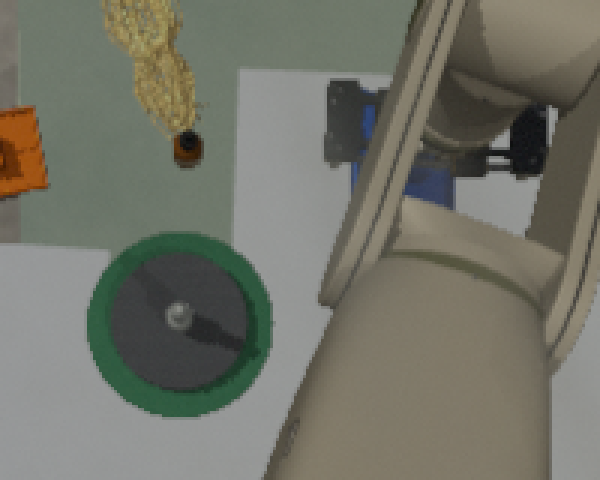

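>>> arm_command:
  linear:
    - [0, 0, -0.005]
    - [0, 0, -0.015]
    - [0, 0, -0.025]
    - [0, 0, -0.025]
    - [0, 0, -0.025]
    - [0, 0, -0.025]
    - [0, 0, -0.025]
    - [0, 0, -0.01]
    - [0, 0, 0]
  twist:
    - [0, 0, 0]
    - [0, 0, 0]
    - [0, 0, 0]
    - [0, 0, 0]
    - [0, 0, 0]
    - [0, 0, -2.5]
    - [0, 0, -2.2]
    - [0, 0, 0]
    - [0, 0, 0]
  claw: [0.3, 0.3, 0.3, 0.3, 0.3, 0.3, 0.3, 0.3, 0.3]

```text
time: 11.22
eef_pos: [0.6612, -0.2176, 0.2725]
eef_rot: [-0.706, 0.708, -0.003, 0.001]
force: [-0.1, -0.0, -1.1]
opening: 0.0378
```

```bash
python3 - <<'E'
from h import *
st()
plan([(510,3.3,265,-90,9)])
a=snap('scene','s6.png'); cv2.imwrite('pics/c14.png',crop(np.ascontiguousarray(a[:,:,::-1]),310,130,100,90,6,5))
E
```

```text
t 11.22 pos [ 661.2 -217.6  272.5] yaw -90.11 tilt [ 0.4  -0.17] F [-0.1 -0.  -1.1] T [ 0.01  0.13 -0.  ] op 37.8
-> (510, 3.3, 265, -90) total mm [-220.6  151.6    7.5] per row [-24.51  16.85   0.83] turn z -0.11
```

View pics/c14.png

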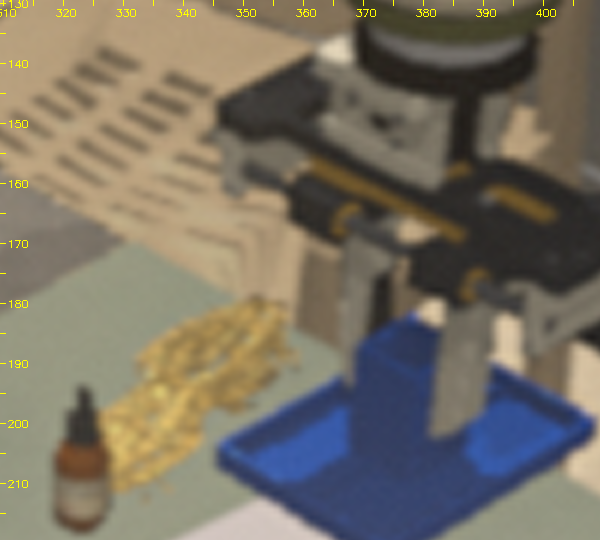

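The tray is held level, with its collar top at about (376,187). Moving over the spindle.

>>> arm_command:
  linear:
    - [-0.014, 0.01, 0]
    - [-0.026, 0.018, 0]
    - [-0.027, 0.0185, 0]
    - [-0.027, 0.0185, 0]
    - [-0.027, 0.0185, 0]
    - [-0.027, 0.0185, 0]
    - [-0.027, 0.0185, 0]
    - [-0.027, 0.0185, 0]
    - [-0.0135, 0.0095, 0]
    - [-0.0055, 0.003, 0]
    - [0, 0, 0]
    - [0, 0, 0]
  twist:
    - [0, 0, 0]
    - [0, 0, 0]
    - [0, 0, 0]
    - [0, 0, 0]
    - [0, 0, 0]
    - [0, 0, 0]
    - [0, 0, 0]
    - [0, 0, 0]
    - [0, 0, 0]
    - [0, 0, 0]
    - [0, 0, 0]
    - [0, 0, 0]
  claw: [0.3, 0.3, 0.3, 0.3, 0.3, 0.3, 0.3, 0.3, 0.3, 0.3, 0.3, 0.3]

```text
time: 12.27
eef_pos: [0.5082, 0.0039, 0.2662]
eef_rot: [-0.707, 0.707, 0.0, -0.001]
force: [0.3, 0.6, -0.9]
opening: 0.0379
```

```bash
python3 - <<'E'
from h import *
s=st()
plan([(510,3.3,265,-90,1)])
a=snap('scene','s7.png'); cv2.imwrite('pics/c15.png',crop(np.ascontiguousarray(a[:,:,::-1]),230,150,90,90,6,5))
p=s['eef_pos']; M=R.from_quat(s['eef_rot']).as_matrix()
zt=.0525
for nm,q in (('collar top',[0,0,.0533]),('k1',[.019,.019,.0533]),('k2',[-.019,.019,.0533]),('k3',[-.019,-.019,.0533]),('k4',[.019,-.019,.0533]),('t1',[.05,.07,.0983]),('t2',[-.05,.07,.0983]),('t3',[-.05,-.07,.0983]),('t4',[.05,-.07,.0983])):
    print(nm,np.round(proj('scene',p+M@np.array(q)),1))
E
```

```text
t 12.27 pos [508.2   3.9 266.2] yaw -90.04 tilt [-0.07 -0.02] F [ 0.3  0.6 -0.9] T [-0.03  0.08 -0.03] op 37.9
-> (510, 3.3, 265, -90) total mm [ 0.6 -1.8  1.2] per row [ 0.56 -1.77  1.16] turn z -0.04
collar top [278.2 177. ]
k1 [277.3 182.5]
k2 [268.3 176.7]
k3 [279.  171.6]
k4 [288.1 177.2]
t1 [270.5 208.9]
t2 [247.4 192.7]
t3 [285.9 174.1]
t4 [309.5 188.5]
```

View pics/c15.png

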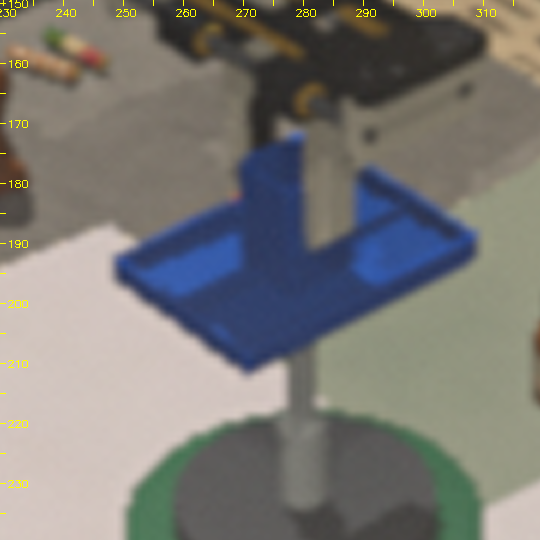

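>>> arm_command:
  linear:
    - [0.0006, -0.0017, 0.005]
    - [0, 0, 0.01]
    - [0, 0, 0.01]
    - [0, 0, 0.01]
    - [0, 0, 0.01]
    - [0, 0, 0.01]
    - [0, 0, 0.008]
    - [0, 0, 0.006]
    - [0, 0, 0]
    - [0, 0, 0]
  twist:
    - [0, 0, 0]
    - [0, 0, 0]
    - [0, 0, 0]
    - [0, 0, 0]
    - [0, 0, 0]
    - [0, 0, 0]
    - [0, 0, 0]
    - [0, 0, 0]
    - [0, 0, 0]
    - [0, 0, 0]
  claw: [0.3, 0.3, 0.3, 0.3, 0.3, 0.3, 0.3, 0.3, 0.3, 0.3]

```text
time: 13.15
eef_pos: [0.5099, 0.0036, 0.1979]
eef_rot: [-0.707, 0.707, 0.0, -0.0]
force: [-0.6, -0.3, -0.6]
opening: 0.0376
```

```bash
python3 - <<'E'
from h import *
s=st()
plan([(510,3.3,140,-90,1)])
a=snap('scene','s8.png'); b=snap('top','t8.png')
cv2.imwrite('pics/c16.png',np.hstack([crop(np.ascontiguousarray(a[:,:,::-1]),230,170,90,90,4,5),crop(np.ascontiguousarray(b[:,:,::-1]),230,190,90,90,4,5)]))
E
```

```text
t 13.15 pos [509.9   3.6 197.9] yaw -90.03 tilt [-0.04 -0.  ] F [-0.6 -0.3 -0.6] T [-0.06  0.11  0.02] op 37.6
-> (510, 3.3, 140, -90) total mm [ 0.3 -0.1 57.9] per row [ 0.29 -0.12 57.9 ] turn z -0.03
```

View pics/c16.png

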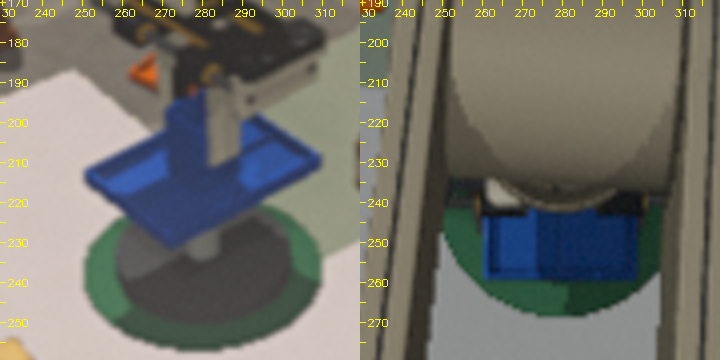

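The tray is on the spindle with no contact force. Lowering over the 24 mm part slowly.

>>> arm_command:
  linear:
    - [0, 0, 0.003]
    - [0, 0, 0.003]
    - [0, 0, 0.003]
    - [0, 0, 0.003]
    - [0, 0, 0.003]
    - [0, 0, 0.003]
    - [0, 0, 0.003]
    - [0, 0, 0.003]
    - [0, 0, 0]
  twist:
    - [0, 0, 0]
    - [0, 0, 0]
    - [0, 0, 0]
    - [0, 0, 0]
    - [0, 0, 0]
    - [0, 0, 0]
    - [0, 0, 0]
    - [0, 0, 0]
    - [0, 0, 0]
  claw: [0.3, 0.3, 0.3, 0.3, 0.3, 0.3, 0.3, 0.3, 0.3]

```text
time: 14.0
eef_pos: [0.5096, 0.0036, 0.1733]
eef_rot: [-0.707, 0.707, 0.0, -0.0]
force: [0.5, 0.5, -1.8]
opening: 0.038
```

>>> arm_command:
  linear:
    - [0, 0, 0.004]
    - [0, 0, 0.004]
    - [0, 0, 0.004]
    - [0, 0, 0.004]
    - [0, 0, 0.004]
    - [0, 0, 0.004]
    - [0, 0, 0.004]
    - [0, 0, 0.004]
    - [0, 0, 0.002]
    - [0, 0, 0.001]
    - [0, 0, 0]
  twist:
    - [0, 0, 0]
    - [0, 0, 0]
    - [0, 0, 0]
    - [0, 0, 0]
    - [0, 0, 0]
    - [0, 0, 0]
    - [0, 0, 0]
    - [0, 0, 0]
    - [0, 0, 0]
    - [0, 0, 0]
    - [0, 0, 0]
  claw: [0.3, 0.3, 0.3, 0.3, 0.3, 0.3, 0.3, 0.3, 0.3, 0.3, 0.3]

```text
time: 14.92
eef_pos: [0.5099, 0.0035, 0.1389]
eef_rot: [-0.707, 0.707, 0.0, -0.0]
force: [-0.9, -0.3, -1.6]
opening: 0.0378
```

```bash
python3 - <<'E'
from h import *
s=st()
E
```

```text
t 14.92 pos [509.9   3.5 138.9] yaw -90.04 tilt [-0.02  0.  ] F [-0.9 -0.3 -1.6] T [0.04 0.4  0.  ] op 37.8
```

>>> arm_command:
  linear:
    - [0, 0, 0.002]
    - [0, 0, 0.002]
    - [0, 0, 0.001]
    - [0, 0, 0.001]
    - [0, 0, 0]
  twist:
    - [0, 0, 0]
    - [0, 0, 0]
    - [0, 0, 0]
    - [0, 0, 0]
    - [0, 0, 0]
  claw: [0.3, 0.3, 0.3, 0.3, 0.3]

```text
time: 15.33
eef_pos: [0.5099, 0.0036, 0.1329]
eef_rot: [-0.707, 0.707, 0.0, -0.0]
force: [-1.6, 0.3, -2.0]
opening: 0.038
```

```bash
python3 - <<'E'
from h import *
s=st()
E
```

```text
t 15.33 pos [509.9   3.6 132.9] yaw -90.04 tilt [-0.01  0.  ] F [-1.6  0.3 -2. ] T [-0.02  0.48  0.04] op 38.0
```

>>> arm_command:
  linear:
    - [0, 0, 0.001]
    - [0, 0, 0.0005]
    - [0, 0, 0]
    - [0, 0, 0]
    - [0, 0, 0]
    - [0, 0, 0]
  twist:
    - [0, 0, 0]
    - [0, 0, 0]
    - [0, 0, 0]
    - [0, 0, 0]
    - [0, 0, 0]
    - [0, 0, 0]
  claw: [0.3, 0.3, 0.3, 0.45, 0.6, 0.7]

```text
time: 15.83
eef_pos: [0.5106, 0.0035, 0.1321]
eef_rot: [-0.707, 0.707, -0.001, 0.001]
force: [0.7, -0.1, 0.4]
opening: 0.0507
```

```bash
python3 - <<'E'
from h import *
s=st()
E
```

```text
t 15.83 pos [510.6   3.5 132.1] yaw -90.04 tilt [ 0.09 -0.01] F [ 0.7 -0.1  0.4] T [-0.01  0.13 -0.04] op 50.7
```

>>> arm_command:
  linear:
    - [0, 0, -0.005]
    - [0, 0, -0.015]
    - [0, 0, -0.025]
    - [0, 0, -0.03]
    - [0, 0, -0.03]
    - [0, 0, -0.03]
    - [0, 0, -0.02]
    - [0, 0, -0.005]
  twist:
    - [0, 0, 0]
    - [0, 0, 0]
    - [0, 0, 0]
    - [0, 0, 0]
    - [0, 0, 0]
    - [0, 0, 0]
    - [0, 0, 0]
    - [0, 0, 0]
  claw: [0.7, 0.7, 0.7, 0.7, 0.7, 0.7, 0.7, 0.7]

```text
time: 16.5
eef_pos: [0.5118, 0.0034, 0.297]
eef_rot: [-0.707, 0.707, -0.003, 0.003]
force: [0.3, 1.2, 0.0]
opening: 0.065
```

```bash
python3 - <<'E'
from h import *
s=st(); plan([(675,189,250,9.2,8),(675,189,95,9.2,1)])
E
```

```text
t 16.50 pos [511.8   3.4 297. ] yaw -90.03 tilt [ 0.44 -0.04] F [0.3 1.2 0. ] T [-0.01  0.19 -0.01] op 65.0
-> (675, 189, 250, 9.2) total mm [-185.7 -163.    47. ] per row [-23.21 -20.38   5.87] turn z -99.23
-> (675, 189, 95, 9.2) total mm [  0.   0. 155.] per row [  0.   0. 155.] turn z -0.0
```

>>> arm_command:
  linear:
    - [-0.015, -0.013, 0]
    - [-0.028, -0.0245, 0.005]
    - [-0.028, -0.0245, 0.01]
    - [-0.028, -0.0245, 0.01]
    - [-0.028, -0.0245, 0.01]
    - [-0.028, -0.0245, 0.01]
    - [-0.0187, -0.017, 0]
    - [-0.012, -0.01, 0]
    - [0, 0, 0]
    - [0, 0, 0]
    - [0, 0, 0]
    - [0, 0, 0]
  twist:
    - [0, 0, 0]
    - [0, 0, 0]
    - [0, 0, 0]
    - [0, 0, 0]
    - [0, 0, 0]
    - [0, 0, 0]
    - [0, 0, 0]
    - [0, 0, 0]
    - [0, 0, -7.1]
    - [0, 0, -7.1]
    - [0, 0, -7.1]
    - [0, 0, -7.1]
  claw: [0.54, 0.54, 0.54, 0.54, 0.54, 0.54, 0.54, 0.54, 0.54, 0.54, 0.54, 0.54]

```text
time: 17.5
eef_pos: [0.6723, 0.1893, 0.2449]
eef_rot: [0.86, -0.51, -0.001, 0.001]
force: [-0.0, -0.6, 0.3]
opening: 0.0501
```

>>> arm_command:
  linear:
    - [0, 0, 0]
    - [0, 0, 0]
    - [0, 0, 0]
    - [0, 0, 0]
    - [0, 0, 0]
    - [0, 0, 0]
    - [0, 0, 0]
    - [0, 0, 0]
    - [0, 0, 0]
    - [0, 0, 0]
    - [0, 0, 0]
  twist:
    - [0, 0, -7.1]
    - [0, 0, -7.1]
    - [0, 0, -7.1]
    - [0, 0, -7.1]
    - [0, 0, -7.1]
    - [0, 0, -7.1]
    - [0, 0, -7.1]
    - [0, 0, -7.1]
    - [0, 0, -7.1]
    - [0, 0, -7]
    - [0, 0, 0]
  claw: [0.54, 0.54, 0.54, 0.54, 0.54, 0.54, 0.54, 0.54, 0.54, 0.54, 0.54]

```text
time: 18.42
eef_pos: [0.6723, 0.1891, 0.2452]
eef_rot: [0.996, 0.084, -0.001, 0.0]
force: [-0.1, -0.4, 0.0]
opening: 0.05
```

```bash
python3 - <<'E'
from h import *
s=st(); plan([(675,189,95,9.2,1)])
a=snap('scene','s9.png'); b=snap('top','t9.png')
cv2.imwrite('pics/c17.png',np.hstack([a[150:290,200:380],b[150:290,190:370]])[:,:,::-1].repeat(2,0).repeat(2,1))
E
```

```text
t 18.42 pos [672.3 189.1 245.2] yaw 9.61 tilt [-0.09 -0.02] F [-0.1 -0.4  0. ] T [-0.03  0.05 -0.05] op 50.0
-> (675, 189, 95, 9.2) total mm [  2.7   0.5 150.2] per row [  2.69   0.54 150.24] turn z 0.41
```

View pics/c17.png

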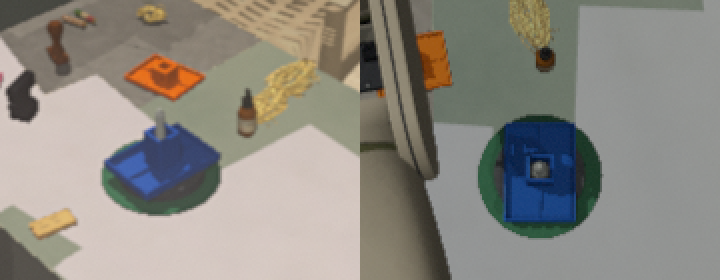

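The blue tray sits flat on the foot, long side along world x (top view centre about (280,235)). Descending to the orange collar.

>>> arm_command:
  linear:
    - [0.0027, 0.0005, 0.02]
    - [0, 0, 0.03]
    - [0, 0, 0.03]
    - [0, 0, 0.03]
    - [0, 0, 0.02]
    - [0, 0, 0.01]
    - [0, 0, 0.004]
    - [0, 0, 0]
    - [0, 0, 0]
  twist:
    - [0, 0, 0.4]
    - [0, 0, 0]
    - [0, 0, 0]
    - [0, 0, 0]
    - [0, 0, 0]
    - [0, 0, 0]
    - [0, 0, 0]
    - [0, 0, 0]
    - [0, 0, 0]
  claw: [0.54, 0.54, 0.54, 0.54, 0.54, 0.54, 0.54, 0.54, 0.54]

```text
time: 19.27
eef_pos: [0.6763, 0.1893, 0.1043]
eef_rot: [0.997, 0.077, 0.001, -0.0]
force: [0.6, 0.1, -0.7]
opening: 0.0501
```

```bash
python3 - <<'E'
from h import *
s=st(); plan([(675,189,95,9.2,1)])
a=snap('scene','s10.png'); cv2.imwrite('pics/c18.png',crop(np.ascontiguousarray(a[:,:,::-1]),240,130,80,80,7,5))
b=cv2.imread('pics/t9.png')
print(rectangle(b,(105,120,40),(130,255,255),(240,190,320,280),.035))
cv2.imwrite('pics/c19.png',crop(b,258,208,44,54,10,4))
E
```

```text
t 19.27 pos [676.3 189.3 104.3] yaw 8.80 tilt [0.12 0.03] F [ 0.6  0.1 -0.7] T [-0.02  0.08  0.03] op 50.1
-> (675, 189, 95, 9.2) total mm [-1.4  0.1  9.3] per row [-1.35  0.06  9.32] turn z -0.4
(((512.0027465820312, 2.7483367919921875), (98.53703308105469, 137.12608337402344), 89.05339050292969), [(137.1, 88.58), (98.5, 89.04), (137.1, 89.43), (98.5, 89.05)])
```

View pics/c18.png

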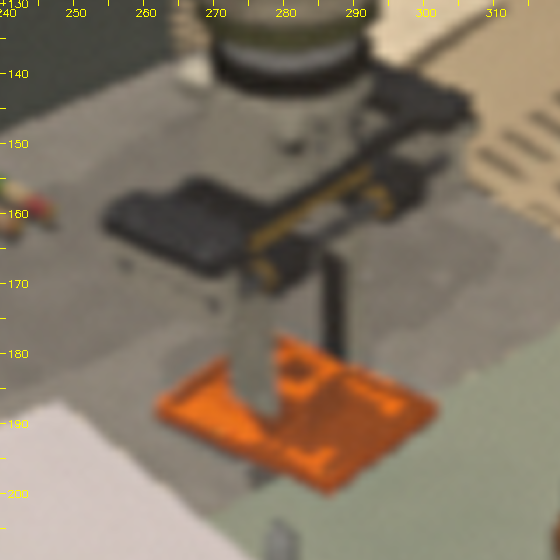

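View pics/c19.png

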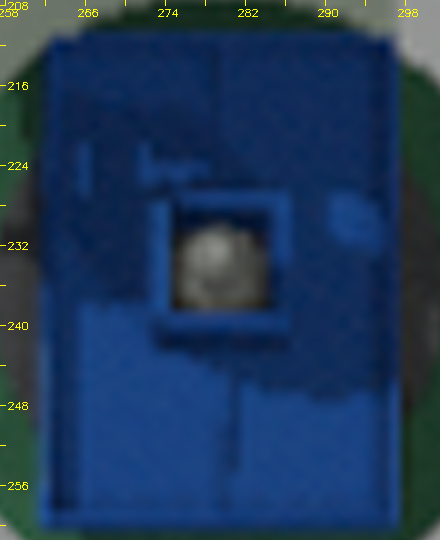

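The fingers straddle the orange collar (hole about (281,182)); nothing is touching. Going down the last 9 mm and closing.

>>> arm_command:
  linear:
    - [-0.001, 0, 0.004]
    - [0, 0, 0.003]
    - [0, 0, 0.001]
    - [0, 0, 0]
    - [0, 0, 0]
    - [0, 0, 0]
  twist:
    - [0, 0, -0.4]
    - [0, 0, 0]
    - [0, 0, 0]
    - [0, 0, 0]
    - [0, 0, 0]
    - [0, 0, 0]
  claw: [0.54, 0.54, 0.54, 0.54, 0.45, 0.4]
  newtons: 20

```text
time: 19.82
eef_pos: [0.6745, 0.189, 0.0949]
eef_rot: [0.997, 0.081, 0.0, -0.0]
force: [0.5, 0.2, -0.4]
opening: 0.0412
```

```bash
python3 - <<'E'
from h import *
s=st()
E
```

```text
t 19.82 pos [674.5 189.   94.9] yaw 9.26 tilt [0.01 0.  ] F [ 0.5  0.2 -0.4] T [-0.1   0.06  0.02] op 41.2
```

>>> arm_command:
  linear:
    - [0, 0, 0]
    - [0, 0, 0]
    - [0, 0, 0]
    - [0, 0, 0]
    - [0, 0, 0]
    - [0, 0, 0]
  twist:
    - [0, 0, 0]
    - [0, 0, 0]
    - [0, 0, 0]
    - [0, 0, 0]
    - [0, 0, 0]
    - [0, 0, 0]
  claw: [0.35, 0.3, 0.25, 0.25, 0.25, 0.25]
  newtons: 25

```text
time: 20.32
eef_pos: [0.6745, 0.189, 0.0948]
eef_rot: [0.997, 0.081, 0.0, -0.0]
force: [0.6, -0.4, 0.9]
opening: 0.0337
```

>>> arm_command:
  linear:
    - [0, 0, -0.005]
    - [0, 0, -0.015]
    - [0, 0, -0.025]
    - [0, 0, -0.03]
    - [0, 0, -0.03]
    - [0, 0, -0.03]
    - [0, 0, -0.02]
    - [0, 0, -0.005]
    - [0, 0, 0]
  twist:
    - [0, 0, 0]
    - [0, 0, 0]
    - [0, 0, 0]
    - [0, 0, 0]
    - [0, 0, 0]
    - [0, 0, 0]
    - [0, 0, 0]
    - [0, 0, 0]
    - [0, 0, 0]
  claw: [0.25, 0.25, 0.25, 0.25, 0.25, 0.25, 0.25, 0.25, 0.25]

```text
time: 21.07
eef_pos: [0.6755, 0.1892, 0.2584]
eef_rot: [0.997, 0.081, 0.003, -0.0]
force: [0.1, 0.6, -1.4]
opening: 0.0337
```

```bash
python3 - <<'E'
from h import *
s=st(); plan([(510,3.3,245,89.5,8)])
a=snap('scene','s11.png'); cv2.imwrite('pics/c20.png',crop(np.ascontiguousarray(a[:,:,::-1]),230,80,90,90,6,5))
p=s['eef_pos']; M=R.from_quat(s['eef_rot']).as_matrix()
for q in ((0,0,.067),(.042,.055,.085),(-.042,.055,.085),(-.042,-.055,.085),(.042,-.055,.085)): print(np.round(proj('scene',p+M@np.array(q)),1))
E
```

```text
t 21.07 pos [675.5 189.2 258.4] yaw 9.27 tilt [0.3  0.06] F [ 0.1  0.6 -1.4] T [-0.09  0.08  0.  ] op 33.7
-> (510, 3.3, 245, 89.5) total mm [-193.3  156.8   13.4] per row [-24.16  19.6    1.67] turn z -80.23
[281.1 139. ]
[303.2 144.1]
[286.1 155. ]
[259.4 144. ]
[276.7 133.8]
```

View pics/c20.png

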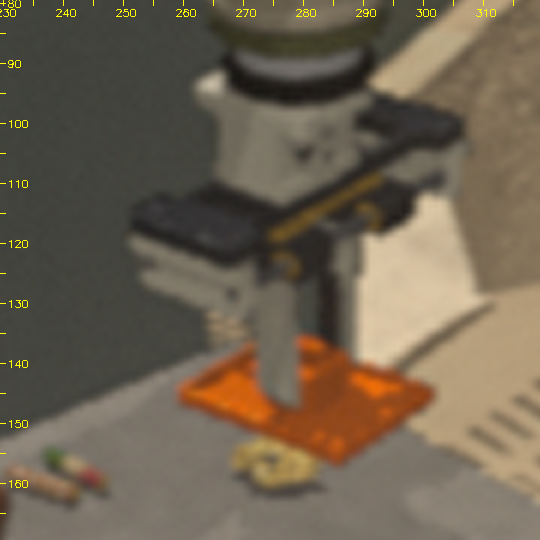

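Held level; corners at (260,144), (302,144), (286,155) agree with the prediction. Carrying it over the spindle and turning it.

>>> arm_command:
  linear:
    - [-0.014, 0.011, 0]
    - [-0.026, 0.021, 0]
    - [-0.028, 0.023, 0]
    - [-0.028, 0.023, 0]
    - [-0.028, 0.023, 0]
    - [-0.028, 0.023, 0]
    - [-0.022, 0.018, 0]
    - [-0.012, 0.009, 0]
    - [-0.006, 0.005, 0]
    - [0, 0, 0]
    - [0, 0, 0]
    - [0, 0, 0]
  twist:
    - [0, 0, 0]
    - [0, 0, 0]
    - [0, 0, 0]
    - [0, 0, 0]
    - [0, 0, 0]
    - [0, 0, 0]
    - [0, 0, 0]
    - [0, 0, 0]
    - [0, 0, 0]
    - [0, 0, -5]
    - [0, 0, -7]
    - [0, 0, -7]
  claw: [0.25, 0.25, 0.25, 0.25, 0.25, 0.25, 0.25, 0.25, 0.25, 0.25, 0.25, 0.25]

```text
time: 22.12
eef_pos: [0.5095, 0.0043, 0.253]
eef_rot: [0.969, 0.247, -0.001, -0.001]
force: [-0.0, 0.1, -1.3]
opening: 0.0338
```

>>> arm_command:
  linear:
    - [0, 0, 0]
    - [0, 0, 0]
    - [0, 0, 0]
    - [0, 0, 0]
    - [0, 0, 0]
    - [0, 0, 0]
    - [0, 0, 0]
    - [0, 0, 0]
    - [0, 0, 0]
    - [0, 0, 0]
    - [0, 0, 0]
  twist:
    - [0, 0, -7]
    - [0, 0, -7]
    - [0, 0, -7]
    - [0, 0, -7]
    - [0, 0, -7]
    - [0, 0, -7]
    - [0, 0, -7]
    - [0, 0, -7]
    - [0, 0, -5.2]
    - [0, 0, 0]
    - [0, 0, 0]
  claw: [0.25, 0.25, 0.25, 0.25, 0.25, 0.25, 0.25, 0.25, 0.25, 0.25, 0.25]

```text
time: 23.03
eef_pos: [0.5097, 0.0045, 0.2533]
eef_rot: [0.711, 0.703, -0.001, -0.001]
force: [-0.7, -0.1, -1.2]
opening: 0.0337
```

```bash
python3 - <<'E'
from h import *
s=st(); plan([(510,3.4,245,89.5,8)])
a=snap('scene','s12.png'); cv2.imwrite('pics/c21.png',crop(np.ascontiguousarray(a[:,:,::-1]),230,150,90,90,6,5))
p=s['eef_pos']; M=R.from_quat(s['eef_rot']).as_matrix()
for q in ((0,0,.067),(.042,.055,.085),(-.042,.055,.085),(-.042,-.055,.085),(.042,-.055,.085)): print(np.round(proj('scene',p+M@np.array(q)),1))
print(proj('scene',[.51,.0034,.12]))
E
```

```text
t 23.03 pos [509.7   4.5 253.3] yaw 89.31 tilt [-0.13  0.02] F [-0.7 -0.1 -1.2] T [-0.01  0.02 -0.  ] op 33.7
-> (510, 3.4, 245, 89.5) total mm [-1.1  0.3  8.3] per row [-0.13  0.04  1.04] turn z -0.19
[278.7 184.8]
[284.3 176.8]
[303.8 189.1]
[272.9 204.7]
[253.8 191.2]
[279.69094921 204.38788499]
```

View pics/c21.png

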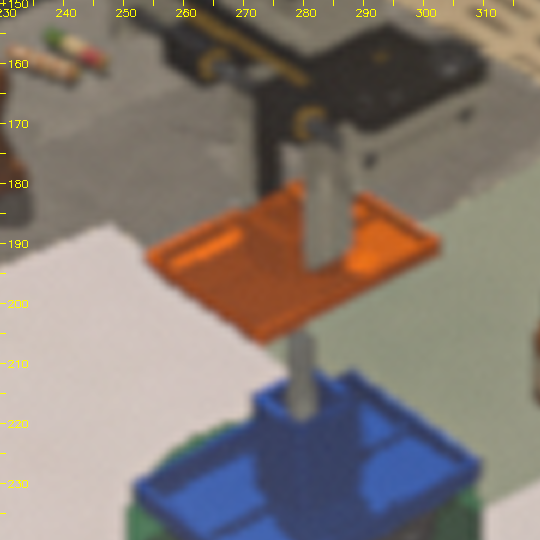

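>>> arm_command:
  linear:
    - [-0.001, 0.0003, 0.006]
    - [0, 0, 0.01]
    - [0, 0, 0.01]
    - [0, 0, 0.006]
    - [0, 0, 0.002]
    - [0, 0, 0]
    - [0, 0, 0]
  twist:
    - [0, 0, 0]
    - [0, 0, 0]
    - [0, 0, 0]
    - [0, 0, 0]
    - [0, 0, 0]
    - [0, 0, 0]
    - [0, 0, 0]
  claw: [0.25, 0.25, 0.25, 0.25, 0.25, 0.25, 0.25]

```text
time: 23.67
eef_pos: [0.5102, 0.0031, 0.2206]
eef_rot: [0.711, 0.704, -0.0, -0.0]
force: [0.2, 0.2, -1.8]
opening: 0.0339
```

```bash
python3 - <<'E'
from h import *
s=st(); plan([(510,3.4,200,89.5,8)])
E
```

```text
t 23.67 pos [510.2   3.1 220.6] yaw 89.45 tilt [-0.02  0.  ] F [ 0.2  0.2 -1.8] T [ 0.06 -0.04 -0.03] op 33.9
-> (510, 3.4, 200, 89.5) total mm [ 0.3 -0.2 20.6] per row [ 0.04 -0.03  2.57] turn z -0.05
```

>>> arm_command:
  linear:
    - [0, 0, 0.003]
    - [0, 0, 0.003]
    - [0, 0, 0.003]
    - [0, 0, 0.003]
    - [0, 0, 0.002]
    - [0, 0, 0]
  twist:
    - [0, 0, 0]
    - [0, 0, 0]
    - [0, 0, 0]
    - [0, 0, 0]
    - [0, 0, 0]
    - [0, 0, 0]
  claw: [0.25, 0.25, 0.25, 0.25, 0.25, 0.25]

```text
time: 24.17
eef_pos: [0.51, 0.0031, 0.206]
eef_rot: [0.71, 0.704, -0.0, -0.0]
force: [0.5, -0.3, -1.4]
opening: 0.0338
```

```bash
python3 - <<'E'
from h import *
s=st(); plan([(510,3.4,175,89.5,8)])
a=snap('scene','s13.png'); cv2.imwrite('pics/c22.png',crop(np.ascontiguousarray(a[:,:,::-1]),230,160,90,90,6,5))
E
```

```text
t 24.17 pos [510.    3.1 206. ] yaw 89.46 tilt [-0.06  0.  ] F [ 0.5 -0.3 -1.4] T [ 0.04  0.   -0.05] op 33.8
-> (510, 3.4, 175, 89.5) total mm [ 0.3  0.  31. ] per row [0.04 0.   3.87] turn z -0.04
```

View pics/c22.png

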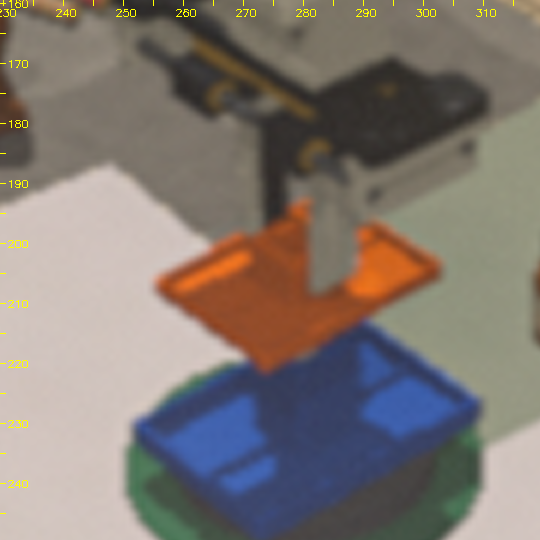

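The orange tray's underside is at 111 mm, past the spindle tip with no extra force. Continuing to seat it.

>>> arm_command:
  linear:
    - [0, 0, 0.003]
    - [0, 0, 0.004]
    - [0, 0, 0.004]
    - [0, 0, 0.004]
    - [0, 0, 0.004]
    - [0, 0, 0.003]
    - [0, 0, 0.003]
    - [0, 0, 0.002]
    - [0, 0, 0.001]
    - [0, 0, 0]
  twist:
    - [0, 0, 0]
    - [0, 0, 0]
    - [0, 0, 0]
    - [0, 0, 0]
    - [0, 0, 0]
    - [0, 0, 0]
    - [0, 0, 0]
    - [0, 0, 0]
    - [0, 0, 0]
    - [0, 0, 0]
  claw: [0.25, 0.25, 0.25, 0.25, 0.25, 0.25, 0.25, 0.25, 0.25, 0.25]

```text
time: 25.05
eef_pos: [0.5102, 0.0031, 0.1784]
eef_rot: [0.71, 0.704, -0.0, -0.0]
force: [0.6, -0.3, -0.8]
opening: 0.0338
```

```bash
python3 - <<'E'
from h import *
s=st()
E
```

```text
t 25.05 pos [510.2   3.1 178.4] yaw 89.46 tilt [-0.02 -0.  ] F [ 0.6 -0.3 -0.8] T [ 0.07 -0.01 -0.04] op 33.8
```

>>> arm_command:
  linear:
    - [0, 0, 0.001]
    - [0, 0, 0.001]
    - [0, 0, 0.001]
    - [0, 0, 0.0005]
    - [0, 0, 0]
    - [0, 0, 0]
  twist:
    - [0, 0, 0]
    - [0, 0, 0]
    - [0, 0, 0]
    - [0, 0, 0]
    - [0, 0, 0]
    - [0, 0, 0]
  claw: [0.25, 0.25, 0.25, 0.25, 0.25, 0.25]

```text
time: 25.55
eef_pos: [0.5103, 0.0031, 0.1752]
eef_rot: [0.71, 0.704, -0.0, -0.0]
force: [0.5, 0.8, -0.8]
opening: 0.0337
```

```bash
python3 - <<'E'
from h import *
s=st()
E
```

```text
t 25.55 pos [510.3   3.1 175.2] yaw 89.46 tilt [-0.  0.] F [ 0.5  0.8 -0.8] T [ 0.01 -0.02 -0.04] op 33.7
```

>>> arm_command:
  linear:
    - [0, 0, 0.0005]
    - [0, 0, 0.0005]
    - [0, 0, 0]
    - [0, 0, 0]
    - [0, 0, 0]
    - [0, 0, 0]
    - [0, 0, 0]
  twist:
    - [0, 0, 0]
    - [0, 0, 0]
    - [0, 0, 0]
    - [0, 0, 0]
    - [0, 0, 0]
    - [0, 0, 0]
    - [0, 0, 0]
  claw: [0.25, 0.25, 0.25, 0.4, 0.42, 0.45, 0.48]

```text
time: 26.13
eef_pos: [0.5103, 0.003, 0.1741]
eef_rot: [0.71, 0.704, -0.0, 0.0]
force: [0.1, -0.0, 0.5]
opening: 0.0436
```

```bash
python3 - <<'E'
from h import *
s=st()
E
```

```text
t 26.13 pos [510.3   3.  174.1] yaw 89.46 tilt [ 0. -0.] F [ 0.1 -0.   0.5] T [0.03 0.02 0.02] op 43.6
```

>>> arm_command:
  linear:
    - [0, 0, -0.003]
    - [0, 0, -0.012]
    - [0, 0, -0.025]
    - [0, 0, -0.03]
    - [0, 0, -0.03]
    - [0, 0, -0.02]
    - [0, 0, -0.005]
  twist:
    - [0, 0, 0]
    - [0, 0, 0]
    - [0, 0, 0]
    - [0, 0, 0]
    - [0, 0, 0]
    - [0, 0, 0]
    - [0, 0, 0]
  claw: [0.5, 0.5, 0.5, 0.6, 0.6, 0.6, 0.6]

```text
time: 26.72
eef_pos: [0.512, 0.0029, 0.3051]
eef_rot: [0.71, 0.704, 0.003, 0.003]
force: [0.3, -0.5, -0.1]
opening: 0.0557
```

```bash
python3 - <<'E'
from h import *
s=st(); plan([(444,265.3,290,115,8)])
E
```

```text
t 26.72 pos [512.    2.9 305.1] yaw 89.47 tilt [ 0.45 -0.04] F [ 0.3 -0.5 -0.1] T [ 0.03 -0.02  0.01] op 55.7
-> (444, 265.3, 290, 115) total mm [261.7 -70.5  15.1] per row [32.72 -8.81  1.89] turn z -25.53
```

>>> arm_command:
  linear:
    - [0.018, -0.005, 0]
    - [0.034, -0.009, 0]
    - [0.036, -0.01, 0]
    - [0.036, -0.01, 0]
    - [0.036, -0.01, 0]
    - [0.036, -0.01, 0]
    - [0.034, -0.009, 0]
    - [0.02, -0.005, 0]
    - [0.0117, -0.0025, 0]
    - [0, 0, 0]
    - [0, 0, 0]
    - [0, 0, 0]
  twist:
    - [0, 0, 0]
    - [0, 0, 0]
    - [0, 0, 0]
    - [0, 0, 0]
    - [0, 0, 0]
    - [0, 0, 0]
    - [0, 0, 0]
    - [0, 0, 0]
    - [0, 0, -5]
    - [0, 0, -7]
    - [0, 0, -7]
    - [0, 0, -6.5]
  claw: [0.6, 0.6, 0.6, 0.6, 0.6, 0.6, 0.6, 0.6, 0.6, 0.6, 0.6, 0.6]

```text
time: 27.72
eef_pos: [0.4418, 0.2658, 0.2988]
eef_rot: [0.535, 0.845, -0.0, -0.0]
force: [-0.7, 0.1, -0.1]
opening: 0.0557
```

```bash
python3 - <<'E'
from h import *
s=st(); plan([(444,265.3,122,115,8)])
a=snap('scene','s14.png'); b=snap('top','t14.png')
cv2.imwrite('pics/c23.png',np.hstack([crop(np.ascontiguousarray(a[:,:,::-1]),235,180,90,90,4,5),crop(np.ascontiguousarray(b[:,:,::-1]),235,190,90,90,4,5)]))
bb=np.ascontiguousarray(b[:,:,::-1])
print(rectangle(bb,(3,150,60),(18,255,255),(240,190,320,280),.09))
print(rectangle(bb,(105,120,40),(130,255,255),(240,190,320,280),.035))
cv2.imwrite('pics/full14.png',a[:,:,::-1])
E
```

```text
t 27.72 pos [441.8 265.8 298.8] yaw 115.38 tilt [-0.05 -0.03] F [-0.7  0.1 -0.1] T [ 0.03 -0.02  0.02] op 55.7
-> (444, 265.3, 122, 115) total mm [ -1.4   1.8 176.8] per row [-0.18  0.23 22.1 ] turn z 0.38
(((510.181640625, 2.99737548828125), (82.62971496582031, 106.27338409423828), 89.0514144897461), [(106.3, 88.63), (82.6, 1.07), (106.3, 2.3), (82.6, 89.05)])
(((512.0025024414062, 2.7365646362304688), (98.56059265136719, 137.12608337402344), 89.05339050292969), [(137.1, 88.58), (98.6, 2.85), (137.1, 89.66), (98.6, 89.05)])
```

View pics/c23.png

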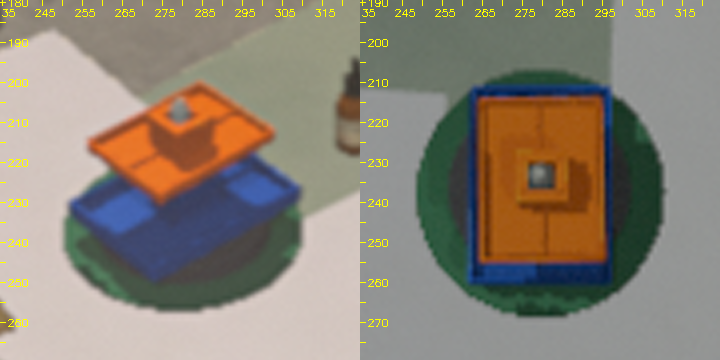

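View pics/full14.png

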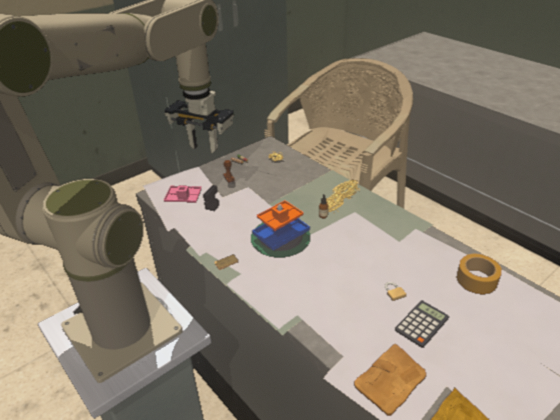

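Top view: orange (centre about (280,234)) and blue sit square to each other, both measured at the same angle (89.05°), and the spindle shows in the orange collar. Now the handle.

>>> arm_command:
  linear:
    - [-0.0014, 0.0018, 0.02]
    - [0, 0, 0.03]
    - [0, 0, 0.03]
    - [0, 0, 0.03]
    - [0, 0, 0.03]
    - [0, 0, 0.018]
    - [0, 0, 0.008]
    - [0, 0, 0]
    - [0, 0, 0]
  twist:
    - [0, 0, 0.4]
    - [0, 0, 0]
    - [0, 0, 0]
    - [0, 0, 0]
    - [0, 0, 0]
    - [0, 0, 0]
    - [0, 0, 0]
    - [0, 0, 0]
    - [0, 0, 0]
  claw: [0.6, 0.6, 0.6, 0.6, 0.6, 0.6, 0.6, 0.6, 0.6]

```text
time: 28.57
eef_pos: [0.4447, 0.2649, 0.1337]
eef_rot: [0.541, 0.841, 0.0, 0.0]
force: [0.5, 0.4, -0.2]
opening: 0.0559
```

```bash
python3 - <<'E'
from h import *
s=st(); plan([(444,265.3,121.5,115,8)])
a=snap('scene','s15.png'); b=snap('top','t15.png')
cv2.imwrite('pics/c24.png',np.hstack([crop(np.ascontiguousarray(a[:,:,::-1]),165,140,80,80,5,5),crop(np.ascontiguousarray(b[:,:,::-1]),145,220,80,80,5,5)]))
E
```

```text
t 28.57 pos [444.7 264.9 133.7] yaw 114.45 tilt [0. 0.] F [ 0.5  0.4 -0.2] T [ 0.07  0.07 -0.  ] op 55.9
-> (444, 265.3, 121.5, 115) total mm [ 0.7 -0.5 12.2] per row [ 0.08 -0.06  1.53] turn z -0.55
```

View pics/c24.png

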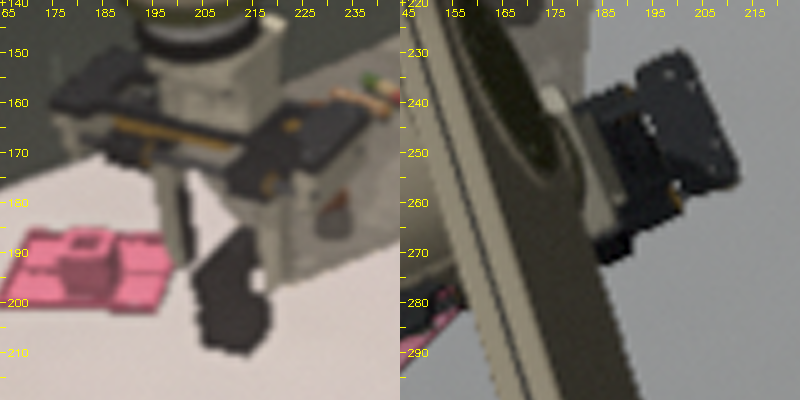

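The handle's bar at (210,190) lies between the fingers; the pink tray is clear, lying well below the fingertips. Lowering the last 12 mm and closing.

>>> arm_command:
  linear:
    - [0, 0, 0.006]
    - [0, 0, 0.004]
    - [0, 0, 0.002]
    - [0, 0, 0]
    - [0, 0, 0]
    - [0, 0, 0]
    - [0, 0, 0]
    - [0, 0, 0]
    - [0, 0, 0]
    - [0, 0, 0]
  twist:
    - [0, 0, -0.5]
    - [0, 0, 0]
    - [0, 0, 0]
    - [0, 0, 0]
    - [0, 0, 0]
    - [0, 0, 0]
    - [0, 0, 0]
    - [0, 0, 0]
    - [0, 0, 0]
    - [0, 0, 0]
  claw: [0.6, 0.6, 0.6, 0.5, 0.4, 0.3, 0.2, 0.15, 0.15, 0.15]
  newtons: 25

```text
time: 29.5
eef_pos: [0.4445, 0.2649, 0.1213]
eef_rot: [0.537, 0.844, 0.0, 0.0]
force: [-0.0, -0.3, -0.4]
opening: 0.0219
```

```bash
python3 - <<'E'
from h import *
s=st()
E
```

```text
t 29.50 pos [444.5 264.9 121.3] yaw 115.06 tilt [0.01 0.  ] F [-0.  -0.3 -0.4] T [ 0.11 -0.03  0.  ] op 21.9
```

>>> arm_command:
  linear:
    - [0, 0, -0.005]
    - [0, 0, -0.015]
    - [0, 0, -0.025]
    - [0, 0, -0.03]
    - [0, 0, -0.03]
    - [0, 0, -0.03]
    - [0, 0, -0.02]
    - [0, 0, -0.005]
    - [0, 0, 0]
    - [0, 0, 0]
    - [0, 0, 0]
    - [0, 0, 0]
  twist:
    - [0, 0, 0]
    - [0, 0, 0]
    - [0, 0, 0]
    - [0, 0, 0]
    - [0, 0, 0]
    - [0, 0, 0]
    - [0, 0, 0]
    - [0, 0, 5]
    - [0, 0, 7]
    - [0, 0, 7]
    - [0, 0, 6]
    - [0, 0, 0]
  claw: [0.15, 0.15, 0.15, 0.15, 0.15, 0.15, 0.15, 0.15, 0.15, 0.15, 0.15, 0.15]

```text
time: 30.5
eef_pos: [0.4444, 0.2648, 0.2815]
eef_rot: [0.708, 0.706, 0.0, 0.0]
force: [-0.8, 0.5, -1.7]
opening: 0.0216
```

```bash
python3 - <<'E'
from h import *
s=st(); plan([(510,3.4,281,89.5,9)])
a=snap('scene','s16.png'); cv2.imwrite('pics/c25.png',crop(np.ascontiguousarray(a[:,:,::-1]),160,80,90,90,6,5))
p=s['eef_pos']; M=R.from_quat(s['eef_rot']).as_matrix()
for q in ((0,0,.0513),(.018,.018,.1213),(-.018,.018,.1213),(-.018,-.018,.1213),(.018,-.018,.1213),(0,-.032,.0653),(0,.032,.0653)): print(np.round(proj('scene',p+M@np.array(q)),1))
E
```

```text
t 30.50 pos [444.4 264.8 281.5] yaw 89.78 tilt [0.01 0.  ] F [-0.8  0.5 -1.7] T [ 0.03 -0.   -0.  ] op 21.6
-> (510, 3.4, 281, 89.5) total mm [-261.2   66.6    0.5] per row [-29.02   7.4    0.06] turn z 0.28
[204.2 144.2]
[208.6 160.1]
[215.2 164.7]
[205.2 169. ]
[198.6 164.3]
[195.5 152.1]
[213.8 144.7]
```

View pics/c25.png

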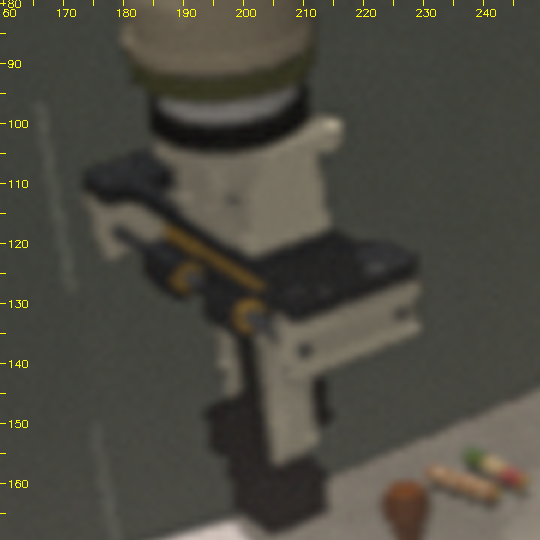

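>>> arm_command:
  linear:
    - [-0.015, 0.004, 0]
    - [-0.03, 0.008, 0]
    - [-0.034, 0.009, 0]
    - [-0.034, 0.009, 0]
    - [-0.034, 0.009, 0]
    - [-0.034, 0.009, 0]
    - [-0.034, 0.008, 0]
    - [-0.025, 0.006, 0]
    - [-0.014, 0.003, 0]
    - [-0.006, 0.0015, 0]
    - [0, 0, 0]
    - [0, 0, 0]
  twist:
    - [0, 0, 0]
    - [0, 0, 0]
    - [0, 0, 0]
    - [0, 0, 0]
    - [0, 0, 0]
    - [0, 0, 0]
    - [0, 0, 0]
    - [0, 0, 0]
    - [0, 0, 0]
    - [0, 0, 0.3]
    - [0, 0, 0]
    - [0, 0, 0]
  claw: [0.15, 0.15, 0.15, 0.15, 0.15, 0.15, 0.15, 0.15, 0.15, 0.15, 0.15, 0.15]

```text
time: 31.55
eef_pos: [0.5111, 0.0054, 0.2811]
eef_rot: [0.708, 0.706, 0.0, -0.0]
force: [-0.8, 0.4, -1.8]
opening: 0.0219
```

```bash
python3 - <<'E'
from h import *
s=st(); plan([(510,3.4,281,89.5,1)])
a=snap('scene','s17.png'); cv2.imwrite('pics/c26.png',crop(np.ascontiguousarray(a[:,:,::-1]),245,150,70,80,7,5))
p=s['eef_pos']; M=R.from_quat(s['eef_rot']).as_matrix()
for q in ((.018,.018,.1213),(-.018,.018,.1213),(-.018,-.018,.1213),(.018,-.018,.1213),(0,-.032,.0653),(0,.032,.0653)): print(np.round(proj('scene',p+M@np.array(q)),1))
print('tip',proj('scene',[.51,.0034,.12]))
E
```

```text
t 31.55 pos [511.1   5.4 281.1] yaw 89.83 tilt [-0.02  0.03] F [-0.8  0.4 -1.8] T [ 0.08 -0.03  0.03] op 21.9
-> (510, 3.4, 281, 89.5) total mm [-2.  -1.1  0.1] per row [-2.   -1.13  0.13] turn z 0.33
[279.9 187.2]
[288.3 192.6]
[278.3 197.7]
[270.  192.1]
[269.4 179.8]
[287.5 171.1]
tip [279.69094921 204.38788499]
```

View pics/c26.png

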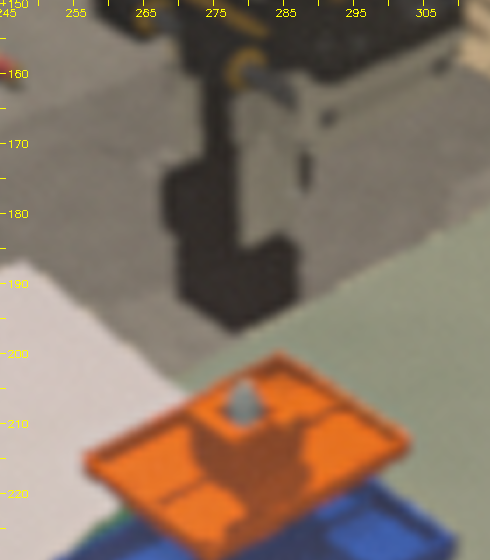

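Handle foot corners at (278,197), (270,192), (287,192) and tip at (279,204) all match the prediction within a pixel. Lowering.

>>> arm_command:
  linear:
    - [-0.002, -0.0011, 0.006]
    - [0, 0, 0.01]
    - [0, 0, 0.01]
    - [0, 0, 0.006]
    - [0, 0, 0.002]
    - [0, 0, 0]
    - [0, 0, 0]
  twist:
    - [0, 0, 0.3]
    - [0, 0, 0]
    - [0, 0, 0]
    - [0, 0, 0]
    - [0, 0, 0]
    - [0, 0, 0]
    - [0, 0, 0]
  claw: [0.15, 0.15, 0.15, 0.15, 0.15, 0.15, 0.15]

```text
time: 32.18
eef_pos: [0.5101, 0.0031, 0.247]
eef_rot: [0.71, 0.704, -0.0, -0.0]
force: [0.1, 0.1, -1.0]
opening: 0.0218
```

```bash
python3 - <<'E'
from h import *
s=st(); plan([(510,3.4,229.3,89.5,1)])
a=snap('scene','s18.png'); cv2.imwrite('pics/c27.png',crop(np.ascontiguousarray(a[:,:,::-1]),245,160,70,70,7,5))
E
```

```text
t 32.18 pos [510.1   3.1 247. ] yaw 89.47 tilt [-0.02  0.  ] F [ 0.1  0.1 -1. ] T [ 0.05 -0.   -0.  ] op 21.8
-> (510, 3.4, 229.3, 89.5) total mm [ 0.3 -0.1 17.7] per row [ 0.33 -0.12 17.74] turn z -0.03
```

View pics/c27.png

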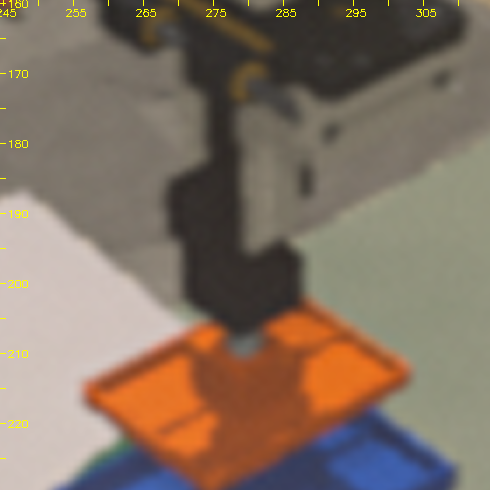

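>>> arm_command:
  linear:
    - [0, 0, 0.002]
    - [0, 0, 0.002]
    - [0, 0, 0.002]
    - [0, 0, 0.002]
    - [0, 0, 0.002]
    - [0, 0, 0]
  twist:
    - [0, 0, 0]
    - [0, 0, 0]
    - [0, 0, 0]
    - [0, 0, 0]
    - [0, 0, 0]
    - [0, 0, 0]
  claw: [0.15, 0.15, 0.15, 0.15, 0.15, 0.15]

```text
time: 32.73
eef_pos: [0.5099, 0.003, 0.2366]
eef_rot: [0.71, 0.704, -0.0, -0.0]
force: [0.2, -0.3, -1.0]
opening: 0.0213
```

```bash
python3 - <<'E'
from h import *
s=st()
E
```

```text
t 32.73 pos [509.9   3.  236.6] yaw 89.46 tilt [-0.05  0.  ] F [ 0.2 -0.3 -1. ] T [ 0.1  -0.05  0.07] op 21.3
```

Underside at 115 mm, free on the spindle. Pushing on down to the seat.

>>> arm_command:
  linear:
    - [0, 0, 0.002]
    - [0, 0, 0.002]
    - [0, 0, 0.0015]
    - [0, 0, 0.001]
    - [0, 0, 0.001]
    - [0, 0, 0.0005]
    - [0, 0, 0]
  twist:
    - [0, 0, 0]
    - [0, 0, 0]
    - [0, 0, 0]
    - [0, 0, 0]
    - [0, 0, 0]
    - [0, 0, 0]
    - [0, 0, 0]
  claw: [0.15, 0.15, 0.15, 0.15, 0.15, 0.15, 0.15]

```text
time: 33.32
eef_pos: [0.5102, 0.003, 0.2293]
eef_rot: [0.71, 0.704, 0.0, 0.0]
force: [-0.7, -0.1, -0.4]
opening: 0.0215
```

```bash
python3 - <<'E'
from h import *
s=st()
E
```

```text
t 33.32 pos [510.2   3.  229.3] yaw 89.46 tilt [0.01 0.  ] F [-0.7 -0.1 -0.4] T [ 0.07 -0.1   0.04] op 21.5
```

>>> arm_command:
  linear:
    - [0, 0, 0.0005]
    - [0, 0, 0.0005]
    - [0, 0, 0.0005]
    - [0, 0, 0]
  twist:
    - [0, 0, 0]
    - [0, 0, 0]
    - [0, 0, 0]
    - [0, 0, 0]
  claw: [0.15, 0.15, 0.15, 0.15]

```text
time: 33.65
eef_pos: [0.5104, 0.003, 0.2292]
eef_rot: [0.71, 0.704, 0.0, 0.0]
force: [-4.7, 0.3, 10.0]
opening: 0.0218
```

```bash
python3 - <<'E'
from h import *
s=st()
E
```

```text
t 33.65 pos [510.4   3.  229.2] yaw 89.47 tilt [ 0.06 -0.01] F [-4.7  0.3 10. ] T [0.12 0.99 0.05] op 21.8
```

A 10 N reaction at the seated height, so the handle is down. Easing off, releasing and withdrawing.

>>> arm_command:
  linear:
    - [0, 0, -0.001]
    - [0, 0, 0]
    - [0, 0, 0]
    - [0, 0, 0]
    - [0, 0, 0]
    - [0, 0, 0]
    - [0, 0, 0]
  twist:
    - [0, 0, 0]
    - [0, 0, 0]
    - [0, 0, 0]
    - [0, 0, 0]
    - [0, 0, 0]
    - [0, 0, 0]
    - [0, 0, 0]
  claw: [0.15, 0.15, 0.3, 0.4, 0.45, 0.5, 0.5]

```text
time: 34.23
eef_pos: [0.5101, 0.003, 0.2285]
eef_rot: [0.71, 0.704, -0.0, -0.0]
force: [0.3, 0.3, 0.3]
opening: 0.0455
```

>>> arm_command:
  linear:
    - [0, 0, -0.003]
    - [0, 0, -0.01]
    - [0, 0, -0.02]
    - [0, 0, -0.03]
    - [0, 0, -0.03]
    - [0.02, 0, -0.02]
    - [0.035, 0, 0]
    - [0.035, 0, 0]
    - [0.035, 0, 0]
    - [0.035, 0, 0]
    - [0.03, 0, 0]
    - [0.01, 0, 0]
  twist:
    - [0, 0, 0]
    - [0, 0, 0]
    - [0, 0, 0]
    - [0, 0, 0]
    - [0, 0, 0]
    - [0, 0, 0]
    - [0, 0, 0]
    - [0, 0, 0]
    - [0, 0, 0]
    - [0, 0, 0]
    - [0, 0, 0]
    - [0, 0, 0]
  claw: [0.5, 0.5, 0.5, 0.5, 0.5, 0.5, 0.5, 0.5, 0.5, 0.5, 0.5, 0.5]

```text
time: 35.23
eef_pos: [0.5115, 0.2066, 0.3427]
eef_rot: [0.709, 0.705, 0.001, -0.0]
force: [0.5, 0.4, 0.8]
opening: 0.0462
```

```bash
python3 - <<'E'
from h import *
s=st()
a=snap('scene','s20.png'); b=snap('top','t20.png')
bb=np.ascontiguousarray(b[:,:,::-1]); aa=np.ascontiguousarray(a[:,:,::-1])
cv2.imwrite('pics/c28.png',np.hstack([crop(aa,235,150,80,100,5,5),crop(bb,240,190,80,100,5,5)]))
print(rectangle(bb,(3,150,60),(18,255,255),(240,190,320,280),.09))
print(rectangle(bb,(105,120,40),(130,255,255),(240,190,320,280),.035))
for z in (.108,.178): print(z,proj('scene',[.51,.0034,z]),proj('top',[.51,.0034,z]))
E
```

```text
t 35.23 pos [511.5 206.6 342.7] yaw 89.63 tilt [0.04 0.09] F [0.5 0.4 0.8] T [ 0.02 -0.    0.01] op 46.2
(((510.181640625, 2.99737548828125), (82.62971496582031, 106.27338409423828), 89.0514144897461), [(106.3, 88.63), (82.6, 1.67), (106.3, 2.3), (82.6, 89.05)])
(((511.9888000488281, 2.6579513549804688), (98.36682891845703, 137.1290740966797), 89.03692626953125), [(137.1, 88.58), (98.4, 3.07), (137.1, 88.12), (98.4, 89.05)])
0.108 [279.80317319 207.79765823] [279.3771717  233.17534129]
0.178 [279.13190563 187.40210468] [279.47101433 230.09392049]
```

View pics/c28.png

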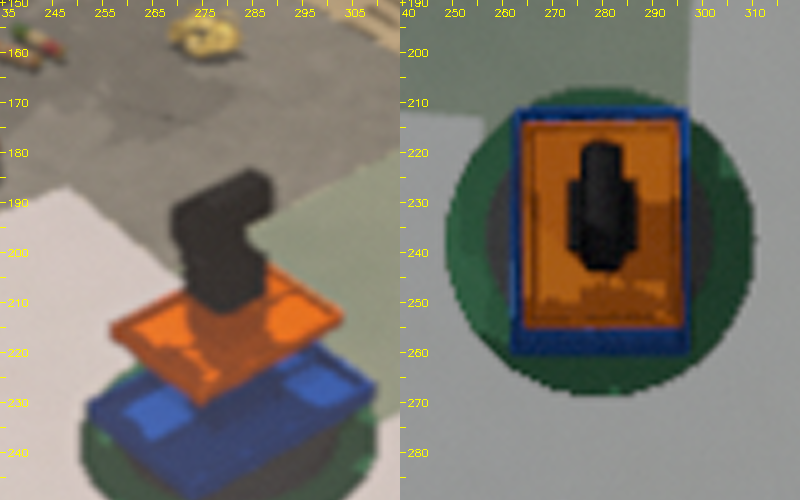

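View pics/s20.png

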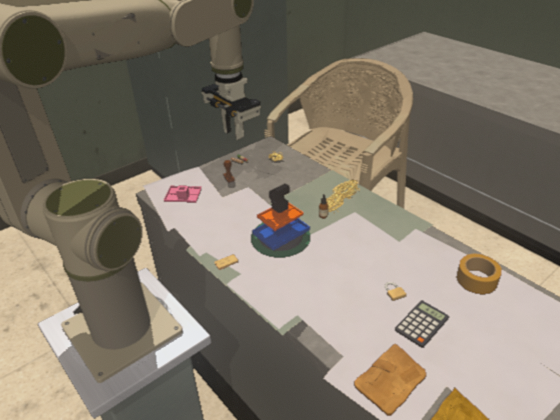

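View pics/t20.png

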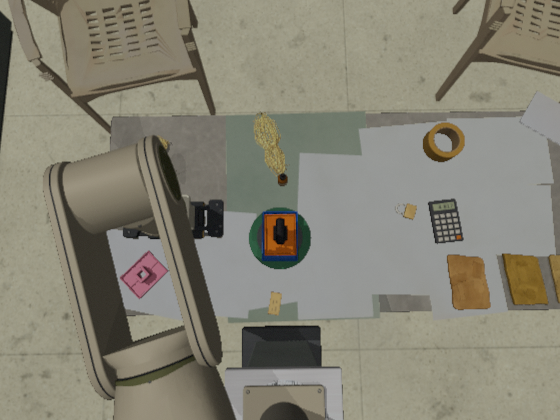

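The tower stands upright on the mat, centred at about (280,235) in the top view. The bottle (282,180), padlock (408,211), stamp (scene view, 229,172) and pink tray (143,273) are where they began. The gripper is clear, so I'm handing in.

```bash
python3 - <<'E'
from h import *
print(manip.finish_job())
E
```

```text
the job is handed in; nothing more can be done
None
```

The tower is built and standing on the mat, and I handed the job in at about 35 s of robot time. I slid the stand onto the mat with the open fingers around its foot (about 5 N push), then fitted the blue tray, the orange tray and the handle, in that order.

**Last checks**
- **Stand on the mat:** after the slide I measured the foot's centre at (510, 3) mm and the mat's at (509, 3.5) mm. That leaves about 24 mm of green all round, and the last pictures show no change.
- **Trays lined up:** both long sides measured the same angle in the final picture, within 0.1° (single edge fits scatter by 1–3°).
- **Handle seated:** it met a 10 N reaction at exactly its seated height, and it stayed put after I let go.
- **Bystanders:** the bottle, padlock, stamp and pink look-alike tray are where they started, and the gripper touches nothing.

**Disagreements:** the blue tray reads about 1° off the yaw it was placed at. Its outline also measures about 2 mm off the spindle axis in x, roughly what the play in its hole allows. No check failed.

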